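# Wind up the dish lift and read the dishes in

## Task

Stand the loose crank on the square shaft of the dish lift, wind it clockwise (seen from above) through its three full turns to the stop so that the sunken dishes come up, then take the crank off again and stand it back upright on the round cork mat. Show every dish that is there to the code reader, the shortest dish first and the longest last: hold it level and still for two seconds centred over the reader's round window, its underside level with the tips of the two posts. Put each dish right way up on the wooden serving board, side by side, and leave the lift up and the jars and food packs around where they are.

Things in the scene. Friction and masses are not known exactly. Their poses are not given: they have to be found in the camera images.
- dish_lift: Dish lift, fixed: a white trough 84 mm (its x) by 256 mm (its y), rim 62 mm above the worktop, inside 66 x 246 mm, with a gear housing 84 x 52 mm, 74 mm high, on its -y end. Origin on the worktop under the middle of the trough.
- plate_top (a point): Middle of the top of the lifting plate inside the trough. The dishes stand on it in a row along the lift's y, centres at about y = -80, 0, +80 mm of the lift, some places empty. At the start it is 42 mm under the rim (dish tops 16 mm under it, walls 5 mm from the dishes: no room for fingers); fully wound up it is level with the rim.
- lift_shaft (a joint): Turn of the lift's square shaft, rad, 0 at the start (lift down), growing clockwise seen from above, stop at 18.85 (three full turns, lift up). 14 mm of lift a turn; easily turned (about 0.05 N m of friction); stays where it is left.
- shaft_seat (a point): Foot of the square shaft, on its upright axis, on top of the gear housing 74 mm above the worktop (153 mm from the trough's middle, towards the lift's -y). The shaft is 12 mm square and 19 mm tall, its top 5 mm a round taper; its flats lie along this point's x and y axes, which turn with it (at joint 0 they are the lift's axes).
- crank: Loose crank, 0.3 kg, standing on its hub on the cork mat. Origin: centre of the hub's underside, z up, x along the arm to the knob. Hub 32 mm square, 24 mm tall; from below a 14 mm square socket 20 mm deep, sides along x and y, fits the shaft in four positions, 1 mm play a side. Seated, the hub's underside rests on the shaft_seat and the arm passes 10 mm over raised dishes.
- crank_boss (a point): Middle of the square boss above the crank's arm, on the hub's axis, to hold the crank by: 18 mm wide, sides along the crank's x and y, z 32 to 62 mm above the hub's underside (this point at 47 mm). The arm under it: 18 mm wide, z 24 to 32 mm, from x = -40 to +76 mm, with a counterweight 28 mm across at x = -34 mm, z 20 to 36 mm.
- knob_mid (a point): Middle of the crank's black winding knob, on its axis: an upright cylinder 22 mm in diameter, z 33 to 69 mm above the hub's underside, 65 mm from the hub's axis; it spins freely on the arm about its own upright axis.
- small_dish: Closed dish, white with a flat wooden lid fixed on it: 56 mm (x) by 44 mm (y), 26 mm high, 0.13 kg. Origin: centre of the underside, z up. The shortest. Pinch it across x (56 mm). May be absent.
- medium_dish: The same kind of closed dish, 56 mm (x) by 58 mm (y), 26 mm high. Origin: centre of the underside. May be absent.
- large_dish: The same kind of closed dish, 56 mm (x) by 72 mm (y), 26 mm high. Origin: centre of the underside. The longest. May be absent.
- reader: Code reader, fixed: a flat grey box 110 mm (x) by 180 mm (y), 36 mm high, with a round glass window 60 mm across in the middle of its top, looking up. Two steel posts, 6 mm thick, stand on it at y = -78 and +78 mm, their tips 105 mm above the worktop. Origin on the worktop under its middle.
- view_point (a point): Where the centre of a dish's underside must be held: over the middle of the reader's window, level with the tips of its posts (105 mm above the worktop, 69 mm above the window).
- serving_board: Wooden serving board, fixed: 130 mm (x) by 290 mm (y), 14 mm thick. Origin on the worktop under its middle.
- cork_mat: Round cork mat, fixed: 120 mm across, 4 mm thick. Origin on the worktop under its middle. The crank stands on it at the start and at the end.
- juice_carton: Drink carton, 68 x 68 x 244 mm, standing at the back; leave alone.
- spice_jar_a: Spice jar, 41 mm across, 105 mm tall, at the back; leave alone.
- spice_jar_b: A second such spice jar; leave alone.
- jam_jar: Jam jar, 71 mm across, 110 mm tall, at the back; leave alone.
- tomato_punnet: Clear punnet of tomatoes, 100 x 140 x 63 mm, behind the reader; leave alone.
- snack_pack: Flat snack packet, 67 x 111 x 18 mm, beside the coffee machine; leave alone.
- mug: Striped mug, 86 x 120 x 90 mm, at the back; leave alone.
Not all that is in view belongs to the job. What is shaped like the medium_dish but orange or pink is not meant.

How it is judged:
On the way, in this order (a step that is already met when the one before it is completed fails the run):
1. the crank is fitted on the square shaft, seated down on the housing (horizontal distance between crank and shaft_seat below 0.004 m and z of crank in the frame of shaft_seat below 0.005 m and angle between crank's own z axis and vertical below 0.1 rad), for 0.2 s.
2. with the crank on it, the shaft is wound clockwise through its three turns to the stop (value of joint lift_shaft above 18.2 rad and horizontal distance between crank and shaft_seat below 0.006 m and z of crank in the frame of shaft_seat below 0.01 m), for 0.1 s.
3. the small dish is held at the viewing point, level and still (horizontal distance between small_dish and view_point below 0.025 m and z of small_dish in the frame of view_point between -0.02 and 0.02 m and angle between small_dish's own z axis and vertical below 0.2 rad and linear speed of small_dish below 0.04 m/s), for 1 s.
4. the medium dish is held at the viewing point, level and still (horizontal distance between medium_dish and view_point below 0.025 m and z of medium_dish in the frame of view_point between -0.02 and 0.02 m and angle between medium_dish's own z axis and vertical below 0.2 rad and linear speed of medium_dish below 0.04 m/s), for 1 s.
5. the large dish is held at the viewing point, level and still (horizontal distance between large_dish and view_point below 0.025 m and z of large_dish in the frame of view_point between -0.02 and 0.02 m and angle between large_dish's own z axis and vertical below 0.2 rad and linear speed of large_dish below 0.04 m/s), for 1 s.
At the end, for the whole second after the job is handed in: Every dish present is upright and at rest on the serving board (centre over the board), the crank stands upright on the cork mat (within 45 mm of its centre), the lift is still up (within 0.2 turn of its stop) (x of small_dish in the frame of serving_board between -0.06 and 0.06 m and y of small_dish in the frame of serving_board between -0.14 and 0.14 m and z of small_dish in the frame of serving_board between 0.01 and 0.02 m and angle between each of small_dish, medium_dish, large_dish, crank's own z axis and vertical below 0.1 rad and linear speed of each of small_dish, medium_dish, large_dish, crank below 0.02 m/s and x of medium_dish in the frame of serving_board between -0.06 and 0.06 m and y of medium_dish in the frame of serving_board between -0.14 and 0.14 m and z of medium_dish in the frame of serving_board between 0.01 and 0.02 m and x of large_dish in the frame of serving_board between -0.06 and 0.06 m and y of large_dish in the frame of serving_board between -0.14 and 0.14 m and z of large_dish in the frame of serving_board between 0.01 and 0.02 m and horizontal distance between crank and cork_mat below 0.045 m and z of crank in the frame of cork_mat below 0.009 m and value of joint lift_shaft above 17.6 rad); the robot touches nothing.
It fails at once if a jar, carton, pack, punnet or mug standing around is shoved more than 40 mm (distance of any of juice_carton, spice_jar_a, spice_jar_b, jam_jar, tomato_punnet, snack_pack, mug from where it was at the start of the episode above 0.04 m).
Of small_dish, medium_dish, large_dish only 2 to 3 are there at a start; the rules pass over those that are not, and their reading is None.
At some moment in a run one of crank may be knocked a few centimetres aside while the robot is not near it.
Once in a run the grip may slacken for a moment while it holds something.
It also fails if it takes over 210 s, if anything falls off the work surface, if the arm or the gripper's body presses on something with over 40 N, if the wrist force passes 120 N, or if a joint passes its speed limit or range.

## Robot

A 7-joint arm with a two-finger parallel gripper is mounted at the origin on a cart in front of the work surface, level with it; the furniture and walls round the work are solid. World frame = base frame: x ahead of the robot, y to its left, z up, the work surface at z = 0. Lengths are in m, angles in rad, forces in N, time in s.
With the tool pointing down it reaches from about 0.4 to 0.85 m from the base axis. Payload 10.4 kg.
Tool frame: the origin (TCP) lies on the centre line of the jaws, within the pads' length; the fingertips stand 17 mm ahead of it and the grasp point (between the pads) lies 2 mm behind it (manip.tcp_to_tips is the distance from the TCP to the fingertips, in m); z points along the fingers, x is the direction in which the jaws open and shut, and the axes are right-handed (so a half turn about z gives the same grasp; the last joint's range is limited). The gripper opens to 85 mm and grips with 20 to 120 N. Pads are 22 mm wide; open, the fingers measure 114 mm over their backs; the gripper's body (76 mm by 85 mm) begins 54 mm behind the grasp point. The pads swing forward as they close: fully open they stand 13 mm farther back than shut.
Start: joints at [1.305, 0.332, -0.065, 1.46, 0.022, 1.35, -0.088], TCP at [0.15, -0.607, 0.248] pointing down, gripper open.
Joint ranges: [-2.6, 2.6], [-0.5, 2.12], [-1.47, 1.34], [0.16, 2.42], [-1.27, 4.41], [0.06, 2.06], [-2.6, 2.6]. Speed limits (rad/s): [2.22, 2.22, 2.79, 2.79, 3.14, 3.14, 3.14].

## Interface

Orientations are given as a unit quaternion [x, y, z, w].
In Python, from workcell import manip gives the robot as it stands.
- The arm moves only by the shell command python3 -m pendant 'ROWS' [FORCE]. ROWS is JSON, a list of rows, each a list of 3 entries, a list of its own where there are three numbers: the shift along the world's x, y, z in cm, then the turn, a rotation vector about the world's x, y, z in degrees, then the closure in counts, from 0 (fully open) to 255 (shut). A call has 1 to 12 rows; each row shifts and turns the pose as measured when the row begins; what a row does not reach is not made up. A row lasts 1/8 s, in which the tool goes at most 62.5 mm and 10.7 degrees, less where a joint would pass 70% of its speed; a pose out of reach is approached as far as the arm can. A call is refused whole if a number of a shift passes 6.25 or a number of a turn 10.7, either way. A call with a gripper value outside its range is refused whole. The fingers move at their own pace and stop on an object; FORCE is the grip in N (left out, the last holds). Time passes only in rows, so rows that do not move let the fingers close. It gives the time, the measured TCP pose, the force and the opening at its end, in the units of the state.
- manip.get_obs(): the state, without advancing time (a new reading comes with each control period).
- manip.camera(name): name is "scene" or "top" or "wrist"; returns a dict with "pixels" (480x640x3 uint8, red, green, blue), "range_z" (480x640 float32, m along the optical axis (not along the pixel's ray), 0 where there is no reading), "K" (3x3 intrinsics, pixels), "dist" ([k1, k2, p1, p2, k3] as OpenCV has them; the pictures are not rectified), "origin" and "rotation" of the camera in the world; the wrist camera has in their place "hand_eye" (4x4, takes a point from camera to tool coordinates, whose origin is the TCP and whose axes are the tool frame's). Camera axes: x right, y down, z forward; pixel columns grow to the right and rows downward; lengths in m; the calibration is good to about 2 mm. A picture is of the moment at which its call begins: read the wrist's pose just before it.
- manip.hand_in(): hands the job in, once; it reports no verdict.
The state is a dict: "clock": time; "joint_pos": joint angles; "joint_velocities": joint speeds; "tau": joint torques, N m; "position": TCP position; "ee_rot": TCP orientation; "ft_force": force on the tool from outside, world axes, zero at the start; "torque": the same for the moment, N m; "grip_width": opening from 0.0 (shut) to 1.0 (fully open).
Only numpy, scipy, OpenCV 4.12 (cv2) and the standard library are available. Lean on these libraries where they do the work, as an engineer would, in place of code of your own. Each camera call takes 0.05 s, during which the arm holds its last target.

## Working session

There is one attempt and no reset: what is moved stays moved. The work goes in short steps, Python scripts to look and compute and a shell command to move; the robot and the scene stay as the last step left them, time stands still between calls to the robot, and variables do not carry over. Pictures are saved under pics/ and viewed, and the job is handed in when it is done.

```bash
ls; mkdir -p pics
python3 - <<'E'
from workcell import manip
import cv2
o=manip.get_obs(); print({k:(v if not hasattr(v,'tolist') else v.tolist()) for k,v in o.items()}, manip.tcp_to_tips)
for n in ["scene","top","wrist"]:
    c=manip.camera(n); cv2.imwrite(f"pics/{n}0.png",c["pixels"][:,:,::-1]); print(n,c["K"].tolist(),c["dist"],c.get("origin"),c.get("rotation"),c.get("hand_eye"))
E
```

```text
pics
{'clock': 0.0, 'joint_pos': [1.3054107727176818, 0.3329018682042917, -0.06470960387114426, 1.4609469049525667, 0.021601012151690777, 1.3498835242844232, -0.08851704672097081], 'joint_velocities': [-0.00020108741397050612, 0.00036715312607722673, -0.0003851471705964769, -0.0012253478962900401, -0.0009154905915452879, -0.0009341773108401924, 0.0008262209967918596], 'tau': [0.0008227472062571906, -62.54545211791992, 0.04972534370608628, -39.16111707687378, 0.016325616161338985, 0.009714068728499115, 1.544283634302701e-07], 'position': [0.1501719437988517, -0.6063306242557411, 0.24749453275837185], 'ee_rot': [0.7875340430186043, -0.6162707276716657, -0.0005877239891668573, -0.00041938326073885304], 'ft_force': [-0.5064319411218101, -0.13354044978769652, 0.5311925759675702], 'torque': [0.0037711244354139838, 0.01220994805915107, 0.01901194511564538], 'grip_width': 0.9987708070522289} 0.017
scene [[538.6361054545323, 0.0, 316.0764486524482], [0.0, 538.6361054545323, 242.39407394616876], [0.0, 0.0, 1.0]] [-0.10772245  0.          0.          0.          0.        ] [ 0.11290099 -1.13399738  1.25665887] [ 0.90987777 -0.18920632  0.08098761 -0.36022829] None
top [[458.9618190330424, 0.0, 319.2095769852407], [0.0, 458.9618190330424, 244.73588959578885], [0.0, 0.0, 1.0]] [-0.02688541  0.          0.          0.          0.        ] [ 0.34057195 -0.12455078  1.10455932] [-0.68420504  0.72035444 -0.08168357  0.07925117] None
wrist [[340.60044414351063, 0.0, 315.8685970477162], [0.0, 340.60044414351063, 239.61599904404045], [0.0, 0.0, 1.0]] [-0.06049389  0.          0.          0.          0.        ] None None [[ 9.99999038e-01 -5.17505686e-04 -1.28687497e-03 -1.29371741e-04]
 [ 8.48855504e-04  9.62090709e-01  2.72728340e-01 -6.93563345e-02]
 [ 1.09695198e-03 -2.72729170e-01  9.62090223e-01 -1.25560517e-01]
 [ 0.00000000e+00  0.00000000e+00  0.00000000e+00  1.00000000e+00]]
```

View pics/top0.png

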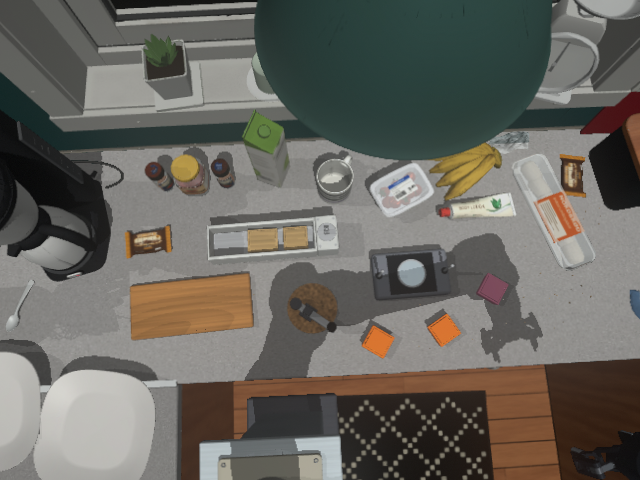

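View pics/scene0.png

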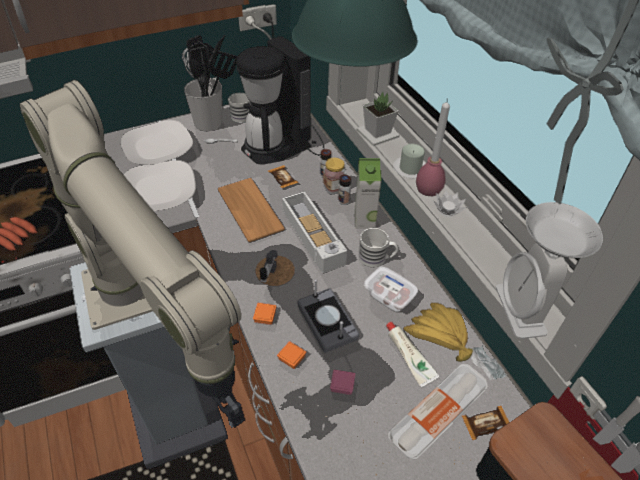

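The top view shows the crank on the mat at about (313,312), the lift at (265,240) with its housing at (327,232), the reader at (412,272) and the board at (190,305). Orange, pink and purple decoy blocks sit at (378,340), (444,329) and (492,288). Two wooden-lidded dishes show in the trough, near (262,238) and (295,236).

```bash
cat > h.py <<'E'
import numpy as np, cv2
from scipy.spatial.transform import Rotation as R
from workcell import manip
def cam(n):
    o=manip.get_obs(); c=manip.camera(n)
    if n=="wrist":
        T=np.eye(4); T[:3,:3]=R.from_quat(o["ee_rot"]).as_matrix(); T[:3,3]=o["position"]
        T=T@np.array(c["hand_eye"]); c["Rm"]=T[:3,:3]; c["o"]=T[:3,3]
    else:
        c["Rm"]=R.from_quat(c["rotation"]).as_matrix(); c["o"]=np.array(c["origin"])
    c["bgr"]=c["pixels"][:,:,::-1].copy(); return c
def ray(c,uv):
    uv=np.atleast_2d(np.array(uv,float))
    p=cv2.undistortPoints(uv[:,None],np.array(c["K"]),np.array(c["dist"]))[:,0]
    return np.c_[p,np.ones(len(p))]@c["Rm"].T
def onplane(c,uv,z):
    d=ray(c,uv); return c["o"]+d*((z-c["o"][2])/d[:,2])[:,None]
def cloud(c):
    v,u=np.mgrid[:480,:640]; d=ray(c,np.c_[u.ravel(),v.ravel()])
    P=c["o"]+d*c["range_z"].reshape(-1,1); P[c["range_z"].ravel()==0]=np.nan
    return P.reshape(480,640,3)
def proj(c,P):
    q=(np.atleast_2d(P)-c["o"])@c["Rm"]
    return cv2.projectPoints(q,np.zeros(3),np.zeros(3),np.array(c["K"]),np.array(c["dist"]))[0][:,0]
def crop(c,name,x0,y0,x1,y1,s):
    cv2.imwrite(f"pics/{name}.png",cv2.resize(c["bgr"][y0:y1,x0:x1],None,fx=s,fy=s,interpolation=cv2.INTER_CUBIC))
E
python3 - <<'E'
from h import *
c=cam("top"); P=cloud(c)
crop(c,"top1",120,130,520,360,2)
crop(c,"crank1",270,270,360,350,7)
for n,uv in dict(boss=(299,303),knob=(331,325),mat=(313,308),hous=(327,230),trough=(230,241),d2=(262,238),d3=(295,236),board=(190,305),win=(412,272),carton=(264,130),mug=(335,178),org=(378,340)).items(): print(n,P[uv[1],uv[0]].round(3))
s=cam("scene"); crop(s,"scene1",180,160,440,360,3)
E
```

```text
boss [ 0.452 -0.081  0.041]
knob [ 0.396 -0.151  0.074]
mat [ 0.44  -0.113  0.027]
hous [ 0.61  -0.154  0.089]
trough [0.613 0.082 0.019]
d2 [ 0.608 -0.     0.051]
d3 [ 0.61  -0.078  0.049]
board [0.463 0.179 0.016]
win [ 0.511 -0.35   0.036]
carton [ 0.792 -0.031  0.234]
mug [ 0.766 -0.184  0.01 ]
org [ 0.359 -0.259  0.025]
```

View pics/top1.png

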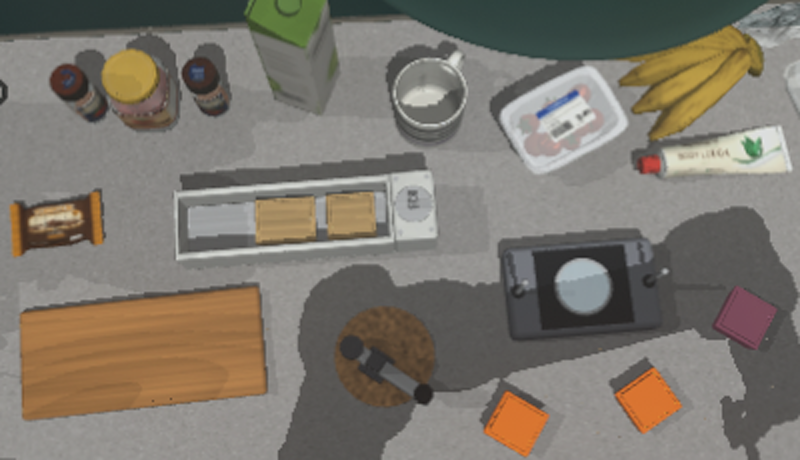

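View pics/crank1.png

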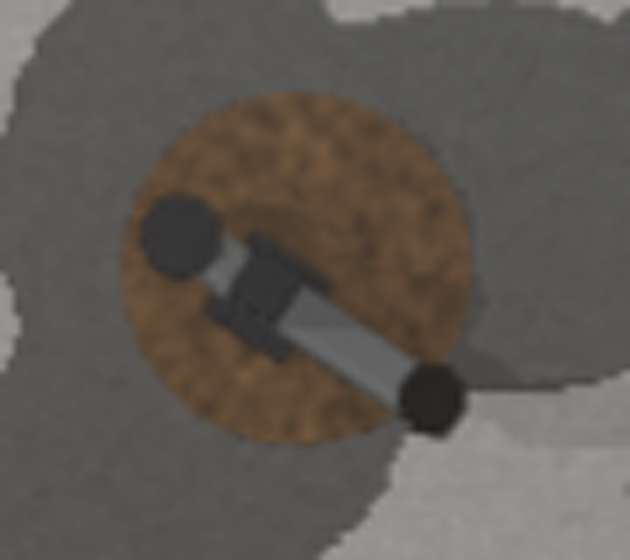

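View pics/scene1.png

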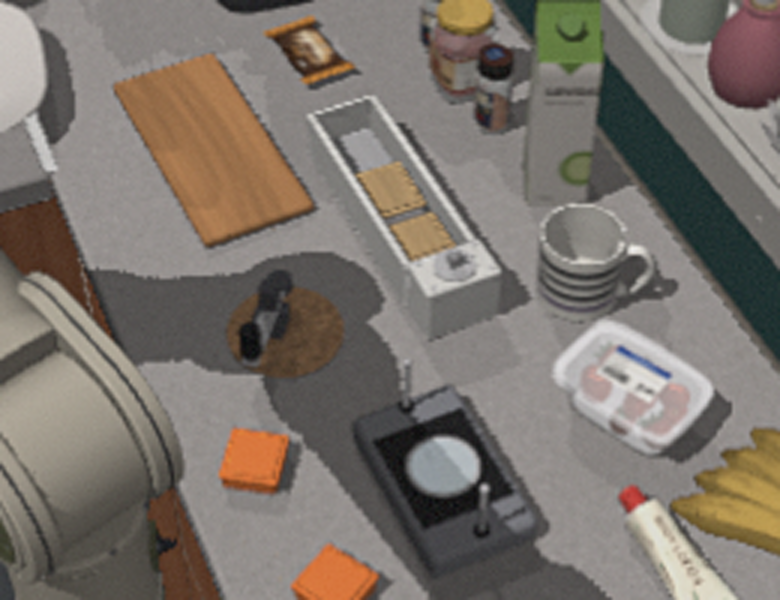

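Candidates for the crank's boss, all black parts on the mat, are the counterweight (round, 296,303), the boss (square, middle, 308,311) and the knob (round, at the arm's end, 331,326). In the crop, the square at (270,280) sits on the hub axis, so that is the boss. The two dishes look like medium (near the housing) and large (middle). I'm moving over the mat for a close look.

```bash
python3 -m pendant '[[[6,3,0],[0,0,9],90],[[6,4,0],[0,0,9],90],[[6,5,0],[0,0,9],90],[[5,6,0],[0,0,9],90],[[4,6.2,0],[0,0,0],90],[[2,6.2,0],[0,0,0],90],[[1,6.2,0],[0,0,0],90],[[0,6.2,0],[0,0,0],90],[[0,5,-2],[0,0,0],90],[[0,0,0],[0,0,0],90]]' 30
```

```text
clock: 1.5
position: [0.4126, -0.1617, 0.2268]
ee_rot: [0.943, -0.333, 0.001, 0.001]
ft_force: [0.8, -1.3, 0.2]
grip_width: 0.648
```

Run:
```python
from h import *
c=cam("wrist"); cv2.imwrite("pics/w1.png",c["bgr"])
c=cam("top"); crop(c,"top2",120,130,520,360,2)
```

```text
(no output)
```

View pics/w1.png

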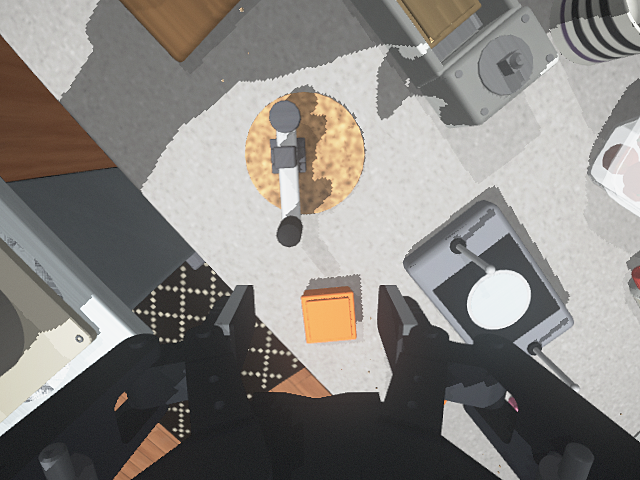

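The wrist view shows the boss top at (285,155), the knob at (289,231), the counterweight at (285,116), the mat around (305,152) and the square shaft near (515,62). Next I'm measuring these.

Run:
```python
from h import *
c=cam("wrist"); P=cloud(c)
crop(c,"cr2",230,70,380,260,3.1)
crop(c,"sh2",400,0,640,140,3.3)
g=c["bgr"].astype(int).sum(2)
b=c["bgr"].astype(int)
for n,(x,y) in dict(cw=(285,116),boss=(284,155),knob=(289,225),sh=(513,62)).items():print(n,P[y,x].round(4))
# knob top by height from cloud
for n,(zl,zh) in dict(knob=(.068,.078),boss=(.061,.0675),cw=(.037,.043)).items():
    m=(P[...,2]>zl)&(P[...,2]<zh); m[:80]=0;m[260:]=0;m[:,:230]=0;m[:,380:]=0
    k,l,s,ce=cv2.connectedComponentsWithStats(m.astype(np.uint8))
    for i in range(1,k):
        if s[i,4]>60: q=P[l==i]; print(n,s[i].tolist(),q.mean(0).round(4), ((q.max(0)+q.min(0))/2).round(4),np.ptp(q,axis=0).round(4))
```

```text
cw [ 0.451  -0.0767  0.0398]
boss [ 0.4311 -0.1024  0.0671]
knob [ 0.3973 -0.1492  0.0726]
sh [ 0.6058 -0.1564  0.0895]
knob [272, 219, 26, 25, 487] [ 0.391  -0.1511  0.0725] [ 0.3907 -0.1514  0.0714] [0.0208 0.0209 0.0067]
boss [270, 143, 22, 22, 435] [ 0.4294 -0.0997  0.0657] [ 0.4294 -0.0997  0.0645] [0.0221 0.0217 0.0058]
cw [265, 98, 32, 33, 800] [ 0.4494 -0.0727  0.0399] [ 0.4494 -0.0724  0.0398] [0.0276 0.0276 0.0053]
```

View pics/cr2.png

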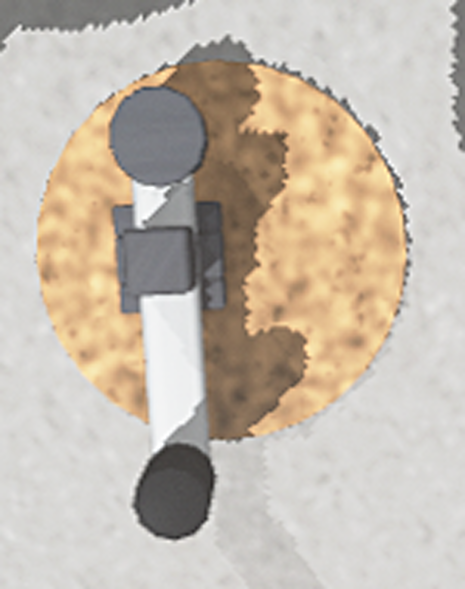

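View pics/sh2.png

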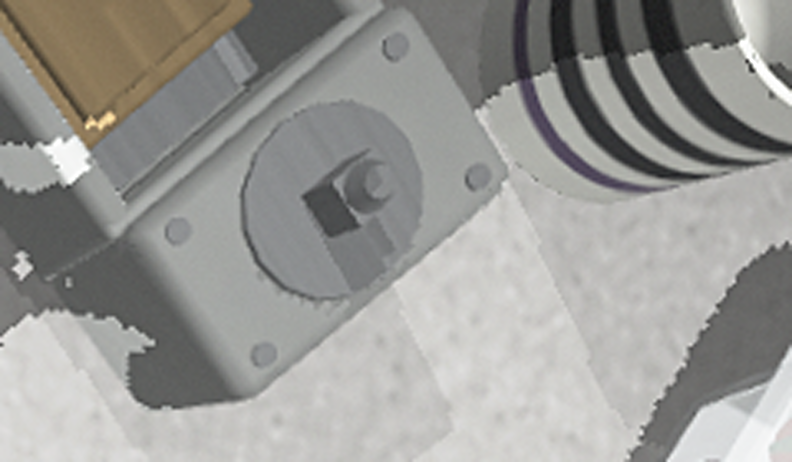

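```bash
python3 -m pendant '[[[0.9,3.1,-3],[0,0,2.2],120],[[0.85,3.1,-3],[0,0,0],120],[[0,0,-3],[0,0,0],120],[[0,0,0],[0,0,0],120]]' 40
```

```text
clock: 2.15
position: [0.4322, -0.1091, 0.1373]
ee_rot: [0.947, -0.322, 0.003, 0.001]
ft_force: [-0.0, 0.1, 0.5]
grip_width: 0.531
```

```bash
python3 -m pendant '[[[-0.2,1.0,0],[0,0,0.9],120],[[0,0,-3],[0,0,0],120],[[0,0,-3],[0,0,0],120],[[0,0,0],[0,0,0],120]]' 40
python3 - <<'E'
from h import *
c=cam("wrist"); cv2.imwrite("pics/w3.png",c["bgr"])
E
```

```text
clock: 2.65
position: [0.4334, -0.101, 0.0816]
ee_rot: [0.949, -0.316, 0.007, 0.001]
ft_force: [0.7, 0.6, 0.9]
grip_width: 0.531
```

View pics/w3.png

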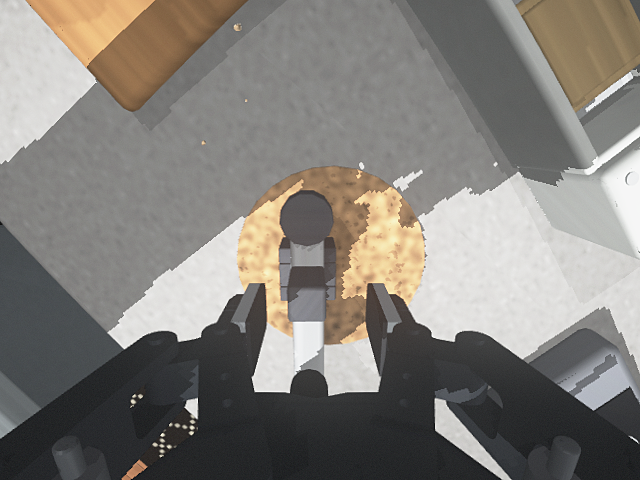

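```bash
cat > togo.py <<'E'
import sys; from h import *
x,y,z,yaw=map(float,sys.argv[1:5])
o=manip.get_obs(); Rc=R.from_quat(o["ee_rot"])
T=R.from_euler('z',yaw,degrees=True)*R.from_rotvec([np.pi,0,0])
rv=(T*Rc.inv()).as_rotvec(degrees=True); m=Rc.as_matrix()
print("d cm",((np.array([x,y,z])-o["position"])*100).round(2),"rot",rv.round(1),"yaw",round(np.degrees(np.arctan2(m[1,0],m[0,0])),1),"F",np.round(o["ft_force"],1),"T",np.round(o["torque"],2),"w",round(o["grip_width"],3),"t",round(o["clock"],2),"q",np.round(o["joint_pos"],2))
E
python3 togo.py 0.4298 -0.0995 0.051 -36.7
```

```text
d cm [-0.46  0.16 -3.18] rot [0.4 0.9 0.1] yaw -36.8 F [ 0.7 -0.4  0.3] T [0.04 0.01 0.02] w 0.53 t 2.7 q [ 0.7   0.15 -0.61  2.08  0.11  0.92 -0.61]
```

```bash
python3 -m pendant '[[[-0.4,0.15,-1],[0.4,0.9,0],120],[[0,0,-1],[0,0,0],120],[[-0.1,0,-1],[0.2,0.2,0],120],[[0,0,0],[0,0,0],200],[[0,0,0],[0,0,0],230],[[0,0,0],[0,0,0],255],[[0,0,0],[0,0,0],255],[[0,0,0],[0,0,0],255]]' 60;python3 togo.py 0.4298 -0.0995 0.051 -36.7
```

```text
clock: 3.7
position: [0.431, -0.1003, 0.0541]
ee_rot: [0.949, -0.316, -0.001, -0.001]
ft_force: [0.8, -0.0, -2.0]
grip_width: 0.201
d cm [-0.12  0.08 -0.31] rot [-0.2 -0.1  0.2] yaw -36.9 F [ 0.8 -0.  -2. ] T [ 0.06 -0.1  -0.  ] w 0.201 t 3.7 q [ 0.69  0.21 -0.6   2.1   0.15  0.88 -0.64]
```

```bash
python3 -m pendant '[[[0,0,3],[0,0,0],255],[[0,0,5],[0,0,0],255],[[0,0,6],[0,0,0],255],[[1,0,4],[0,0,9],255],[[2,-1,0],[0,0,9],255],[[3,-1,0],[0,0,9],255],[[3,-1,0],[0,0,9],255],[[0,0,0],[0,0,0],255]]' 60
python3 - <<'E'
from h import *
c=cam("wrist"); cv2.imwrite("pics/w4.png",c["bgr"])
c=cam("top"); crop(c,"top4",190,190,370,290,4.4)
E
python3 togo.py 0.606 -0.155 0.2 0
```

```text
clock: 4.7
position: [0.5201, -0.1306, 0.239]
ee_rot: [1.0, 0.002, -0.003, 0.001]
ft_force: [-0.0, 0.3, -4.3]
grip_width: 0.201
d cm [ 8.72 -2.52 -3.92] rot [ 0.2 -0.4 -0.1] yaw 0.1 F [ 0.2  0.3 -3.3] T [ 0.02  0.01 -0.03] w 0.199 t 4.8 q [ 0.72  0.2  -0.63  1.68  0.12  1.31  0.07]
```

View pics/w4.png

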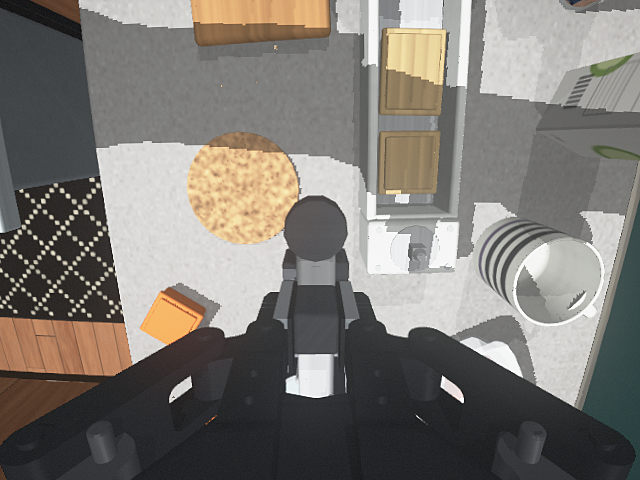

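View pics/top4.png

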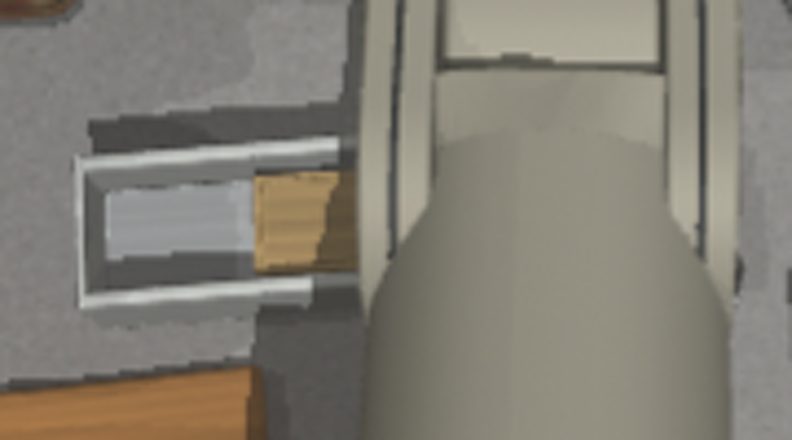

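Run:
```python
from h import *
c=cam("wrist"); P=cloud(c)
crop(c,"sh4",350,190,480,290,6)
crop(c,"dish4",355,0,480,230,2.6)
x,y,z=P[...,0],P[...,1],P[...,2]
def rect(m,n):
    q=P[m][:,:2]; (cx,cy),(w,h),a=cv2.minAreaRect((q*1000).astype(np.float32)); print(n,m.sum(),round(cx,1),round(cy,1),round(w,1),round(h,1),round(a,1),np.median(P[m][:,2]).round(4))
roi=(x>.54)&(x<.68)
rect(roi&(y<-.12)&(y>-.24)&(abs(z-.074)<.004),"housing")
rect(roi&(abs(z-.062)<.003)&(y>-.13)&(y<.1),"rim")
rect(roi&(abs(z-.0915)<.005)&(y<-.12)&(y>-.2),"shaft top")
rect(roi&(abs(z-.046)<.003)&(y>-.12)&(y<-.04)&(x>.575)&(x<.64),"lid1")
rect(roi&(abs(z-.046)<.003)&(y>-.04)&(y<.06)&(x>.575)&(x<.64),"lid2")
print(P[253,412],P[245,419])
```

```text
housing 3614 607.1 -151.8 81.2 48.9 1.7 0.0716
rim 4894 603.9 -37.8 84.4 180.8 1.8 0.0615
shaft top 203 607.7 -152.0 12.7 12.9 0.9 0.0884
lid1 3464 608.1 -80.4 63.0 79.6 0.9 0.0456
lid2 5174 605.7 8.7 62.0 99.0 1.5 0.0457
[ 0.60176417 -0.15246438  0.08265287] [ 0.60807075 -0.14589608  0.08018117]
```

View pics/sh4.png

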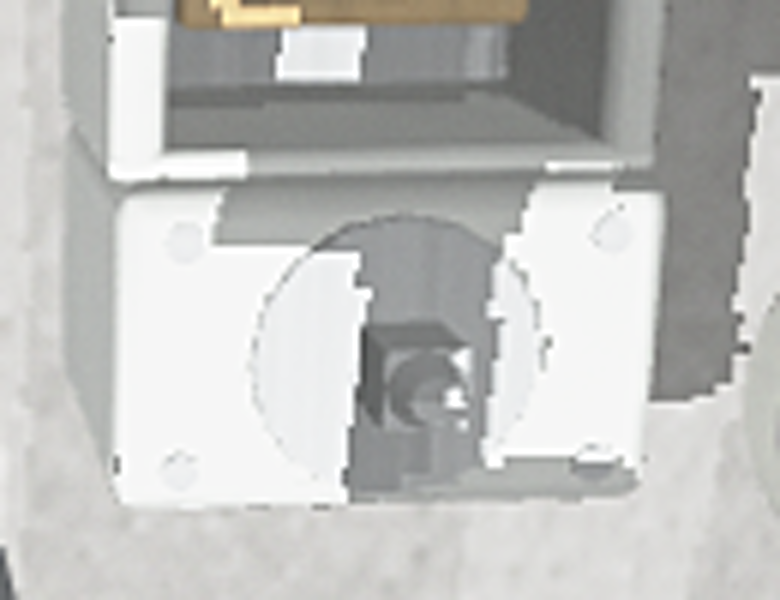

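View pics/dish4.png

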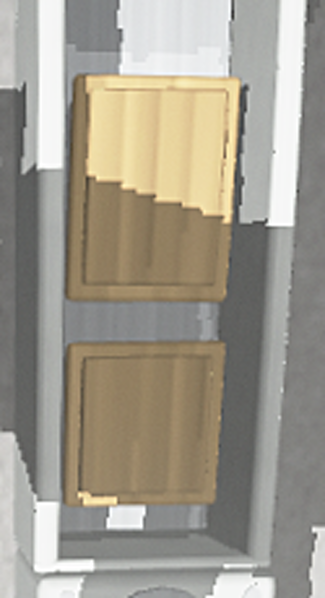

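Run:
```python
from h import *
c=cam("wrist"); P=cloud(c); o=manip.get_obs()
p=np.array(o["position"]); print(p.round(4))
crop(c,"hand",270,180,370,340,3.5)
d=P-p
m=np.zeros((480,640),bool); m[190:265,280:350]=1
m&=abs(d[...,2]+.014)<.006
q=P[m]; (cc,r)=cv2.minEnclosingCircle((q[:,:2]*1000).astype(np.float32)); print("cw",m.sum(),np.array(cc)-p[:2]*1000,r,d[m][:,2].mean())
m=np.zeros((480,640),bool); m[280:355,285:355]=1
for v in range(285,350,8): print(v,d[v,305:340:7,2].round(3))
# top cam shaft estimate: from start image unavailable now
```

```text
[ 0.5185 -0.1298  0.2396]
cw 3378 [-0.35006669 31.10649284] 16.312009811401367 -0.0149603349025933
285 [-0.015 -0.016 -0.015 -0.016 -0.017]
293 [-0.007 -0.007 -0.007 -0.008 -0.008]
301 [ 0.     0.001  0.001 -0.001  0.001]
309 [0.007 0.006 0.008 0.008 0.008]
317 [0.012 0.011 0.011 0.012 0.011]
325 [0.012 0.012 0.012 0.012 0.012]
333 [0.012 0.012 0.011 0.012 0.011]
341 [0.012 0.012 0.011 0.01  0.013]
349 [0.011 0.012 0.013 0.011 0.011]
```

View pics/hand.png

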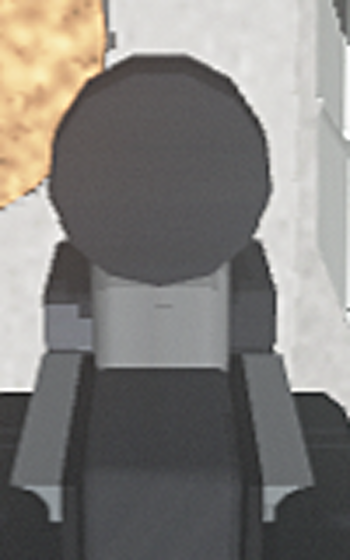

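```bash
python3 -m pendant '[[[4.5,-1,0],[0.1,-0.2,1.6],255],[[4.5,-1.1,0],[0.1,-0.2,0],255],[[0,0,-3],[0,0,0],255],[[0,0,-3],[0,0,0],255],[[0,0,0],[0,0,0],255]]' 60
python3 togo.py 0.6085 -0.1515 0.165 1.7
```

```text
clock: 5.52
position: [0.6084, -0.1512, 0.1798]
ee_rot: [1.0, 0.013, 0.001, 0.002]
ft_force: [0.3, -0.1, -3.1]
grip_width: 0.2
d cm [ 0.01 -0.03 -1.48] rot [0.2 0.1 0.2] yaw 1.5 F [ 0.3 -0.1 -3.1] T [0.01 0.01 0.08] w 0.2 t 5.53 q [ 0.63  0.44 -0.6   1.52  0.26  1.25  0.02]
```

```bash
python3 -m pendant '[[[0,0,-1.5],[0.2,0.1,0.2],255],[[0,0,-0.3],[0,0,0],255],[[0,0,0],[0,0,0],255]]' 60
python3 togo.py 0.6085 -0.1515 0.165 1.7
python3 - <<'E'
from h import *
c=cam("wrist"); cv2.imwrite("pics/w5.png",c["bgr"]); P=cloud(c)
x,y,z=P[...,0],P[...,1],P[...,2]
def rect(m,n):
    q=P[m][:,:2]; (cx,cy),(w,h),a=cv2.minAreaRect((q*1000).astype(np.float32)); print(n,m.sum(),round(cx,1),round(cy,1),round(w,1),round(h,1),round(a,1),np.median(P[m][:,2]).round(4))
    return q
roi=(x>.54)&(x<.68)
q=rect(roi&(y<-.12)&(y>-.24)&(abs(z-.072)<.003),"housing")
rect(roi&(abs(z-.062)<.003)&(y>-.13)&(y<.1),"rim")
for yy in (-.16,-.15,-.14):
    s=q[abs(q[:,1]-yy)<.002]; print(yy,s[:,0].min().round(4),s[:,0].max().round(4),((s[:,0].min()+s[:,0].max())/2).round(4))
E
```

```text
clock: 5.9
position: [0.609, -0.1514, 0.164]
ee_rot: [1.0, 0.015, 0.002, 0.001]
ft_force: [-0.1, 0.3, -2.8]
grip_width: 0.198
d cm [-0.05 -0.01  0.1 ] rot [0.1 0.2 0. ] yaw 1.7 F [-0.1  0.3 -2.8] T [ 0.06 -0.04  0.02] w 0.198 t 5.9 q [ 0.63  0.46 -0.6   1.54  0.27  1.23  0.01]
housing 3752 607.6 -151.6 81.4 50.0 2.0 0.0708
rim 6133 605.0 -62.4 84.4 129.9 1.6 0.0616
-0.16 0.568 0.6483 0.6082
-0.15 0.5668 0.6479 0.6074
-0.14 0.567 0.6479 0.6074
```

View pics/w5.png

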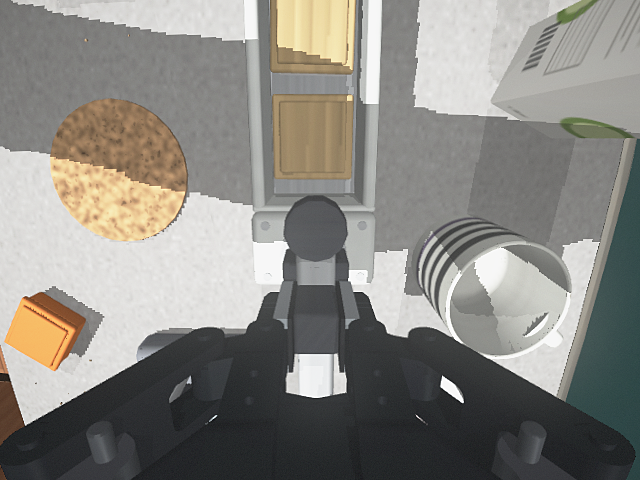

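```bash
python3 -m pendant '[[[-0.07,0,-1],[0.1,0.2,0],255],[[0,0,-1],[0,0,0],255],[[0,0,-0.5],[0,0,0],255],[[0,0,0],[0,0,0],255]]' 60
python3 togo.py 0.6083 -0.1515 0.124 1.7
```

```text
clock: 6.45
position: [0.6083, -0.1515, 0.1376]
ee_rot: [1.0, 0.015, -0.0, 0.0]
ft_force: [-0.1, 0.8, -2.9]
grip_width: 0.199
d cm [ 0.   -0.   -1.36] rot [ 0. -0.  0.] yaw 1.7 F [-0.1  0.8 -2.9] T [0.04 0.03 0.03] w 0.199 t 6.45 q [ 0.62  0.48 -0.59  1.56  0.28  1.18  0.  ]
```

```bash
python3 -m pendant '[[[0,0,-0.5],[0,0,0],255],[[0,0,-0.5],[0,0,0],255],[[0,0,-0.4],[0,0,0],255],[[0,0,0],[0,0,0],255]]' 60
python3 togo.py 0.6083 -0.1515 0.124 1.7
```

```text
clock: 6.95
position: [0.6089, -0.1515, 0.1242]
ee_rot: [1.0, 0.014, 0.001, 0.001]
ft_force: [-1.5, 1.1, -1.2]
grip_width: 0.198
d cm [-0.06  0.   -0.02] rot [0.1 0.1 0. ] yaw 1.7 F [-1.5  1.1 -1.2] T [0.07 0.15 0.  ] w 0.198 t 6.95 q [ 0.62  0.5  -0.59  1.57  0.29  1.16 -0.  ]
```

```bash
python3 -m pendant '[[[0,0,-0.3],[0,0,0],255],[[0,0,0],[0,0,0],255],[[0,0,0],[0,0,0],255],[[0,0,0],[0,0,0],180],[[0,0,0],[0,0,0],150],[[0,0,0],[0,0,0],140],[[0,0,0],[0,0,0],140]]' 60
python3 togo.py 0.6083 -0.1515 0.124 1.7
```

```text
clock: 7.82
position: [0.6098, -0.1517, 0.1246]
ee_rot: [1.0, 0.014, 0.002, 0.001]
ft_force: [0.3, 0.0, -0.7]
grip_width: 0.45
d cm [-0.15  0.02 -0.06] rot [0.2 0.2 0.1] yaw 1.6 F [ 0.3  0.  -0.7] T [ 0.01  0.04 -0.02] w 0.45 t 7.83 q [ 0.62  0.5  -0.59  1.57  0.29  1.16 -0.  ]
```

```bash
python3 -m pendant '[[[0,0,3],[0,0,0],140],[[0,0,4],[0,0,0],140],[[0,-3,3],[0,0,0],140],[[0,-4,0],[0,0,0],140],[[0,0,0],[0,0,0],140]]' 60
python3 togo.py 0.6083 -0.2175 0.130 1.7
python3 - <<'E'
from h import *
c=cam("wrist"); cv2.imwrite("pics/w6.png",c["bgr"]); P=cloud(c)
x,y,z=P[...,0],P[...,1],P[...,2]
for n,zt in dict(knob=.143,boss=.136,cw=.110).items():
    m=(abs(z-zt)<.004)&(abs(x-.61)<.04)&(y<-.08)&(y>-.25); m[300:]=0
    q=P[m]
    if len(q): print(n,m.sum(),q.mean(0).round(4),((q.max(0)+q.min(0))/2).round(4),np.ptp(q,axis=0).round(4))
E
```

```text
clock: 8.45
position: [0.6094, -0.2231, 0.2279]
ee_rot: [1.0, 0.015, 0.002, 0.002]
ft_force: [-0.8, 0.2, -0.4]
grip_width: 0.447
d cm [-0.11  0.56 -9.79] rot [ 0.2  0.2 -0. ] yaw 1.7 F [-0.8  0.2 -0.4] T [0.04 0.03 0.  ] w 0.447 t 8.45 q [ 0.7   0.45 -0.58  1.4   0.25  1.36  0.15]
knob 821 [ 0.6103 -0.2164  0.1425] [ 0.6104 -0.2167  0.1422] [0.021  0.0211 0.0063]
boss 921 [ 0.6085 -0.1581  0.1358] [ 0.6103 -0.1827  0.136 ] [0.0214 0.078  0.008 ]
cw 2118 [ 0.6082 -0.1386  0.1087] [ 0.6077 -0.1602  0.11  ] [0.0271 0.1107 0.008 ]
```

View pics/w6.png

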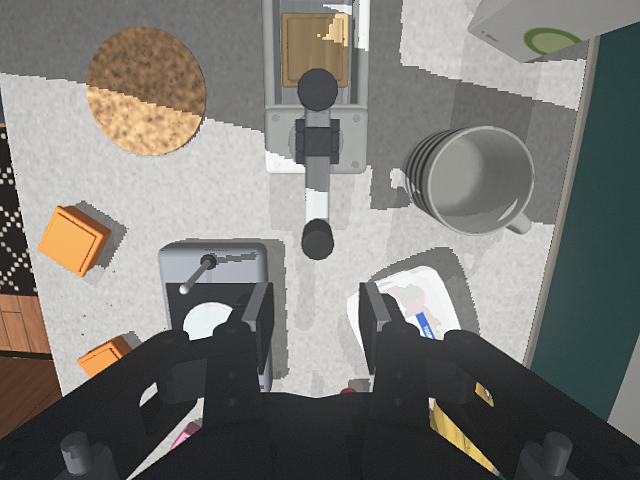

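```bash
python3 -m pendant '[[[0,0.6,-3],[0.2,0.2,0],140],[[0,0,-3],[0,0,0],140],[[0,0,-2.5],[0,0,0],140],[[0,0,0],[0,0,0],140]]' 30
python3 togo.py 0.6104 -0.2165 0.130 1.7
```

```text
clock: 9.0
position: [0.6107, -0.2085, 0.1415]
ee_rot: [1.0, 0.019, 0.001, -0.002]
ft_force: [0.1, -0.1, 0.2]
grip_width: 0.454
d cm [-0.03 -0.8  -1.15] rot [-0.2  0.1 -0.5] yaw 2.2 F [ 0.1 -0.1  0.2] T [0.02 0.02 0.02] w 0.454 t 9.0 q [ 0.68  0.51 -0.57  1.51  0.28  1.2   0.11]
```

```bash
python3 -m pendant '[[[0,-0.7,-0.6],[-0.2,0.1,-0.5],140],[[0,-0.1,-0.4],[0,0,0],140],[[0,0,-0.1],[0,0,0],140],[[0,0,0],[0,0,0],200],[[0,0,0],[0,0,0],255],[[0,0,0],[0,0,0],255],[[0,0,0],[0,0,0],255]]' 30
python3 togo.py 0.6104 -0.2165 0.130 1.7
```

```text
clock: 9.88
position: [0.6123, -0.2163, 0.1334]
ee_rot: [1.0, 0.015, 0.002, 0.0]
ft_force: [-0.3, -0.9, -0.7]
grip_width: 0.245
d cm [-0.19 -0.02 -0.34] rot [ 0.   0.3 -0. ] yaw 1.7 F [-0.3 -0.9 -0.7] T [-0.05  0.05 -0.03] w 0.245 t 9.88 q [ 0.68  0.53 -0.56  1.51  0.29  1.19  0.11]
```

```bash
cat > ang.py <<'E'
from h import *
o=manip.get_obs(); C=np.array([.609,-.1515]); d=np.array(o["position"])[:2]-C
th=np.degrees(np.arctan2(d[1],d[0])); z=np.array(o["position"])[2]
Rc=R.from_quat(o["ee_rot"]); T=R.from_euler('z',1.7,degrees=True)*R.from_rotvec([np.pi,0,0])
print("theta",th.round(1),"r",(np.linalg.norm(d)*1000).round(1),"z",z.round(4),"rot",(T*Rc.inv()).as_rotvec(degrees=True).round(1),"F",np.round(o["ft_force"],1),"T",np.round(o["torque"],2),"w",round(o["grip_width"],3),"t",o["clock"])
import sys
st=float(sys.argv[1]) if len(sys.argv)>1 else 15
p=d*1000
for k in range(1,13):
    a=np.radians(th-st*k); n=65*np.array([np.cos(a),np.sin(a)]); print(k,((n-p)/10).round(2),end=" "); p=n
print()
E
python3 -m pendant '[[[-1.1,0.1,0],[0,0,0],255],[[-1.1,0.25,0],[0,0,0],255],[[-1.05,0.45,0],[0,0,0],255],[[-0.95,0.6,0],[0,0,0],255],[[-0.85,0.75,0],[0,0,0],255]]' 30
python3 ang.py
```

```text
clock: 10.5
position: [0.5589, -0.1942, 0.1336]
ee_rot: [1.0, 0.015, 0.003, 0.001]
ft_force: [4.5, 1.3, -4.6]
grip_width: 0.244
theta -139.6 r 65.8 z 0.1336 rot [0.1 0.4 0. ] F [ 4.5  1.3 -4.6] T [ 0.29 -0.9   0.01] w 0.244 t 10.5
1 [-0.86  1.48] 2 [-0.52  1.61] 3 [-0.09  1.69] 4 [0.36 1.66] 5 [0.77 1.51] 6 [1.14 1.26] 7 [1.42 0.92] 8 [1.61 0.52] 9 [1.69 0.09] 10 [ 1.66 -0.36] 11 [ 1.51 -0.77] 12 [ 1.26 -1.14]
```

```bash
python3 -m pendant '[[[-0.85,1.45,0],[0,0.3,0],255],[[-0.5,1.6,0],[0,0,0],255],[[-0.1,1.7,0],[0,0,0],255],[[0.35,1.65,0],[0,0,0],255],[[0.75,1.5,0],[0,0,0],255],[[1.15,1.25,0],[0,0,0],255],[[1.4,0.9,0],[0,0,0],255],[[1.6,0.5,0],[0,0,0],255]]' 30
python3 ang.py
```

```text
clock: 11.5
position: [0.5974, -0.0859, 0.1325]
ee_rot: [1.0, 0.013, 0.002, 0.005]
ft_force: [-0.5, -7.7, -3.1]
grip_width: 0.246
theta 100.0 r 66.6 z 0.1325 rot [0.6 0.2 0.2] F [-0.5 -7.7 -3.1] T [-1.85  0.2  -0.02] w 0.246 t 11.5
1 [ 1.72 -0.09] 2 [ 1.66 -0.37] 3 [ 1.51 -0.78] 4 [ 1.25 -1.15] 5 [ 0.91 -1.43] 6 [ 0.51 -1.62] 7 [ 0.08 -1.7 ] 8 [-0.37 -1.66] 9 [-0.78 -1.51] 10 [-1.15 -1.25] 11 [-1.43 -0.91] 12 [-1.62 -0.51]
```

```bash
python3 -m pendant '[[[1.7,-0.1,0],[0.5,0.2,0.2],255],[[1.65,-0.4,0],[0,0,0],255],[[1.5,-0.8,0],[0,0,0],255],[[1.25,-1.15,0],[0,0,0],255],[[0.9,-1.45,0],[0,0,0],255],[[0.5,-1.6,0],[0,0,0],255],[[0.1,-1.7,0],[0,0,0],255],[[-0.35,-1.65,0],[0,0,0],255],[[-0.8,-1.5,0],[0,0,0],255],[[-1.15,-1.25,0],[0,0,0],255]]' 30
python3 ang.py
```

```text
clock: 12.75
position: [0.6511, -0.1997, 0.1334]
ee_rot: [1.0, 0.018, -0.002, 0.0]
ft_force: [0.8, 1.3, -1.0]
grip_width: 0.245
theta -48.9 r 64.0 z 0.1334 rot [ 0.1 -0.2 -0.4] F [ 0.8  1.3 -1. ] T [ 0.43 -0.22 -0.02] w 0.245 t 12.75
1 [-1.35 -1.01] 2 [-1.61 -0.54] 3 [-1.69 -0.11] 4 [-1.66  0.34] 5 [-1.52  0.75] 6 [-1.27  1.12] 7 [-0.94  1.41] 8 [-0.54  1.61] 9 [-0.11  1.69] 10 [0.34 1.66] 11 [0.75 1.52] 12 [1.12 1.27]
```

Total so far is about 321°. Forces are small, so I'm continuing.

```bash
python3 -m pendant '[[[-1.35,-1.0,0],[0.1,-0.2,-0.4],255],[[-1.6,-0.55,0],[0,0,0],255],[[-1.7,-0.1,0],[0,0,0],255],[[-1.65,0.35,0],[0,0,0],255],[[-1.5,0.75,0],[0,0,0],255],[[-1.25,1.1,0],[0,0,0],255],[[-0.95,1.4,0],[0,0,0],255],[[-0.55,1.6,0],[0,0,0],255],[[-0.1,1.7,0],[0,0,0],255],[[0.35,1.65,0],[0,0,0],255],[[0.75,1.5,0],[0,0,0],255]]' 30
python3 ang.py
```

```text
clock: 14.12
position: [0.5532, -0.1138, 0.133]
ee_rot: [1.0, 0.012, 0.012, -0.003]
ft_force: [8.0, -7.6, -7.3]
grip_width: 0.244
theta 146.0 r 67.3 z 0.133 rot [-0.3  1.3  0.3] F [ 8.  -7.6 -7.3] T [-1.54 -1.54 -0.02] w 0.244 t 14.125
1 [1.32 1.14] 2 [1.42 0.94] 3 [1.61 0.54] 4 [1.69 0.1 ] 5 [ 1.66 -0.34] 6 [ 1.52 -0.76] 7 [ 1.27 -1.12] 8 [ 0.94 -1.42] 9 [ 0.54 -1.61] 10 [ 0.1  -1.69] 11 [-0.34 -1.66] 12 [-0.76 -1.52]
```

```bash
python3 -m pendant '[[[1.3,1.1,0],[-0.3,1.2,0.3],255],[[1.4,0.9,0],[0,0,0],255],[[1.6,0.5,0],[0,0,0],255],[[1.7,0.1,0],[0,0,0],255],[[1.65,-0.35,0],[0,0,0],255],[[1.5,-0.75,0],[0,0,0],255],[[1.25,-1.15,0],[0,0,0],255],[[0.95,-1.4,0],[0,0,0],255],[[0.55,-1.6,0],[0,0,0],255],[[0.1,-1.7,0],[0,0,0],255]]' 30
python3 ang.py
```

```text
clock: 15.38
position: [0.6706, -0.1433, 0.1358]
ee_rot: [1.0, 0.022, 0.001, -0.008]
ft_force: [12.0, 4.8, -3.0]
grip_width: 0.244
theta 7.5 r 62.1 z 0.1358 rot [-1.   0.1 -0.8] F [12.   4.8 -3. ] T [ 1.17 -2.93 -0.05] w 0.244 t 15.375
1 [ 0.29 -1.66] 2 [-0.44 -1.64] 3 [-0.85 -1.47] 4 [-1.2 -1.2] 5 [-1.47 -0.85] 6 [-1.64 -0.44] 7 [-1.7 -0. ] 8 [-1.64  0.44] 9 [-1.47  0.85] 10 [-1.2  1.2] 11 [-0.85  1.47] 12 [-0.44  1.64]
```

```bash
python3 -m pendant '[[[0.3,-1.65,-0.15],[-1,0.1,-0.8],255],[[-0.45,-1.65,-0.1],[0,0,0],255],[[-0.85,-1.45,0],[0,0,0],255],[[-1.2,-1.2,0],[0,0,0],255],[[-1.45,-0.85,0],[0,0,0],255],[[-1.65,-0.45,0],[0,0,0],255],[[-1.7,0,0],[0,0,0],255],[[-1.65,0.45,0],[0,0,0],255],[[-1.45,0.85,0],[0,0,0],255],[[-1.2,1.2,0],[0,0,0],255]]' 30
python3 ang.py
```

```text
clock: 16.62
position: [0.5506, -0.1859, 0.1325]
ee_rot: [1.0, 0.017, 0.004, -0.006]
ft_force: [17.0, 8.0, -9.0]
grip_width: 0.248
theta -149.5 r 67.8 z 0.1325 rot [-0.7  0.4 -0.3] F [17.  8. -9.] T [ 1.79 -3.85 -0.02] w 0.248 t 16.625
1 [-0.43  1.7 ] 2 [-0.24  1.68] 3 [0.21 1.68] 4 [0.64 1.57] 5 [1.02 1.36] 6 [1.34 1.05] 7 [1.56 0.66] 8 [1.68 0.24] 9 [ 1.68 -0.21] 10 [ 1.57 -0.64] 11 [ 1.36 -1.02] 12 [ 1.05 -1.34]
```

```bash
python3 -m pendant '[[[-0.35,1.7,0],[-0.6,0.4,-0.3],255],[[-0.2,1.65,0],[0,0,0],255],[[0.25,1.65,0],[0,0,0],255],[[0.65,1.55,0],[0,0,0],255],[[1.0,1.35,0],[0,0,0],255],[[1.35,1.0,0],[0,0,0],255],[[1.55,0.6,0],[0,0,0],255],[[1.65,0.2,0],[0,0,0],255]]' 30
python3 ang.py
```

```text
clock: 17.62
position: [0.603, -0.0858, 0.1329]
ee_rot: [1.0, 0.014, -0.005, 0.002]
ft_force: [-1.6, -0.9, 1.1]
grip_width: 0.25
theta 95.2 r 66.0 z 0.1329 rot [ 0.2 -0.6  0.1] F [-1.6 -0.9  1.1] T [-0.48  0.37  0.03] w 0.25 t 17.625
1 [ 1.7  -0.16] 2 [ 1.62 -0.5 ] 3 [ 1.43 -0.91] 4 [ 1.15 -1.25] 5 [ 0.79 -1.5 ] 6 [ 0.37 -1.66] 7 [-0.07 -1.7 ] 8 [-0.5  -1.62] 9 [-0.91 -1.43] 10 [-1.25 -1.15] 11 [-1.5  -0.79] 12 [-1.66 -0.37]
```

```bash
python3 -m pendant '[[[1.7,-0.15,0],[0.2,-0.6,0.1],255],[[1.6,-0.5,0],[0,0,0],255],[[1.45,-0.9,0],[0,0,0],255],[[1.15,-1.25,0],[0,0,0],255],[[0.8,-1.5,0],[0,0,0],255],[[0.35,-1.65,0],[0,0,0],255],[[-0.1,-1.7,0],[0,0,0],255],[[-0.5,-1.6,0],[0,0,0],255],[[-0.9,-1.45,0],[0,0,0],255]]' 30
python3 ang.py 9
```

```text
clock: 18.75
position: [0.6603, -0.1896, 0.1334]
ee_rot: [1.0, 0.018, -0.002, -0.001]
ft_force: [2.8, -1.0, 1.2]
grip_width: 0.246
theta -36.6 r 63.9 z 0.1334 rot [-0.1 -0.2 -0.3] F [ 2.8 -1.   1.2] T [ 0.08 -0.61  0.02] w 0.246 t 18.75
1 [-0.58 -0.84] 2 [-0.78 -0.65] 3 [-0.88 -0.52] 4 [-0.95 -0.38] 5 [-0.99 -0.23] 6 [-1.02 -0.07] 7 [-1.02  0.09] 8 [-0.99  0.25] 9 [-0.94  0.4 ] 10 [-0.86  0.54] 11 [-0.77  0.67] 12 [-0.65  0.78]
```

```bash
python3 -m pendant '[[[-0.6,-0.85,0],[-0.1,-0.2,-0.3],255],[[-0.8,-0.65,0],[0,0,0],255],[[-0.9,-0.5,0],[0,0,0],255],[[-0.95,-0.4,0],[0,0,0],255],[[-0.8,-0.2,0],[0,0,0],255],[[-0.5,0,0],[0,0,0],255]]' 30
python3 ang.py 3
```

```text
clock: 19.5
position: [0.6103, -0.2167, 0.1328]
ee_rot: [1.0, 0.015, -0.001, -0.001]
ft_force: [1.2, -0.1, 2.0]
grip_width: 0.246
theta -88.9 r 65.3 z 0.1328 rot [-0.1 -0.1  0. ] F [ 1.2 -0.1  2. ] T [ 0.04 -0.28  0.03] w 0.246 t 19.5
1 [-0.34  0.03] 2 [-0.34  0.02] 3 [-0.34  0.04] 4 [-0.34  0.06] 5 [-0.33  0.07] 6 [-0.33  0.09] 7 [-0.32  0.11] 8 [-0.32  0.12] 9 [-0.31  0.14] 10 [-0.3   0.16] 11 [-0.29  0.17] 12 [-0.28  0.19]
```

Pushing gently on to feel the stop.

```bash
python3 -m pendant '[[[-0.35,0,0],[0,0,0],255],[[-0.4,0,0],[0,0,0],255],[[-0.4,0,0],[0,0,0],255]]' 30
python3 ang.py 3
```

```text
clock: 19.88
position: [0.5982, -0.2163, 0.1327]
ee_rot: [1.0, 0.015, -0.001, -0.001]
ft_force: [1.2, 1.1, 0.3]
grip_width: 0.249
theta -99.5 r 65.7 z 0.1327 rot [-0.1 -0.1 -0. ] F [1.2 1.1 0.3] T [ 0.56 -0.34 -0.03] w 0.249 t 19.875
1 [-0.32  0.13] 2 [-0.33  0.08] 3 [-0.33  0.1 ] 4 [-0.32  0.12] 5 [-0.31  0.13] 6 [-0.31  0.15] 7 [-0.3   0.16] 8 [-0.29  0.18] 9 [-0.28  0.2 ] 10 [-0.27  0.21] 11 [-0.26  0.22] 12 [-0.24  0.24]
```

```bash
python3 -m pendant '[[[-0.4,0.1,0],[0,0,0],255],[[-0.4,0.1,0],[0,0,0],255],[[-0.4,0.1,0],[0,0,0],255]]' 30
python3 ang.py 3
```

```text
clock: 20.25
position: [0.5869, -0.2132, 0.1332]
ee_rot: [1.0, 0.015, 0.001, -0.0]
ft_force: [7.3, 0.4, -0.8]
grip_width: 0.245
theta -109.7 r 65.5 z 0.1332 rot [-0.   0.1 -0. ] F [ 7.3  0.4 -0.8] T [ 0.15 -1.9  -0.  ] w 0.245 t 20.25
1 [-0.3   0.17] 2 [-0.31  0.14] 3 [-0.3   0.16] 4 [-0.29  0.17] 5 [-0.28  0.19] 6 [-0.27  0.2 ] 7 [-0.26  0.22] 8 [-0.25  0.23] 9 [-0.24  0.24] 10 [-0.23  0.25] 11 [-0.21  0.27] 12 [-0.2   0.28]
```

```bash
python3 -m pendant '[[[-0.4,0.15,0],[0,0,0],255],[[-0.4,0.15,0],[0,0,0],255],[[0,0,0],[0,0,0],255]]' 30
python3 ang.py 3
python3 - <<'E'
from h import *
c=cam("wrist"); cv2.imwrite("pics/w7.png",c["bgr"])
E
```

```text
clock: 20.62
position: [0.5818, -0.2107, 0.1341]
ee_rot: [1.0, 0.015, 0.005, 0.001]
ft_force: [5.9, 0.3, -4.4]
grip_width: 0.246
theta -114.6 r 65.1 z 0.1341 rot [ 0.1  0.6 -0.1] F [ 5.9  0.3 -4.4] T [-0.35 -1.1   0.05] w 0.246 t 20.625
1 [-0.3   0.16] 2 [-0.3   0.17] 3 [-0.29  0.18] 4 [-0.28  0.2 ] 5 [-0.27  0.21] 6 [-0.26  0.22] 7 [-0.24  0.24] 8 [-0.23  0.25] 9 [-0.22  0.26] 10 [-0.2   0.27] 11 [-0.19  0.28] 12 [-0.17  0.29]
```

View pics/w7.png

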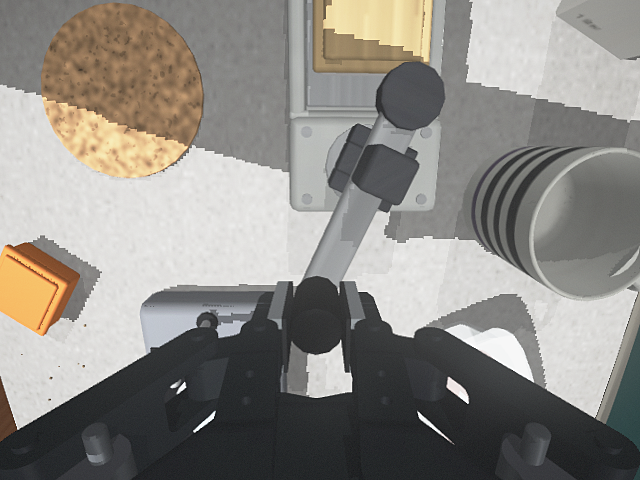

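Run:
```python
from h import *
c=cam("wrist"); P=cloud(c)
for n,(u,v) in dict(lid=(360,30),plate=(340,90),rim=(297,60),disc=(335,160),hous=(310,190),cw=(412,90),boss=(388,170)).items(): print(n,P[v,u].round(4))
```

```text
lid [ 0.5991 -0.0898  0.0868]
plate [ 0.5929 -0.1127  0.062 ]
rim [ 0.5692 -0.098   0.0604]
disc [ 0.5909 -0.1495  0.0752]
hous [ 0.578  -0.1664  0.0711]
cw [ 0.6185 -0.1188  0.1123]
boss [ 0.6059 -0.1497  0.1363]
```

```bash
python3 -m pendant '[[[-0.6,0.3,-0.1],[0,0.5,0],255],[[-0.5,0.25,0],[0,0,0],255],[[0,0,0],[0,0,0],255]]' 30
python3 ang.py 3
```

```text
clock: 21.1
position: [0.5754, -0.2073, 0.1345]
ee_rot: [1.0, 0.015, 0.007, 0.003]
ft_force: [4.6, 0.1, -5.1]
grip_width: 0.245
theta -121.1 r 65.2 z 0.1345 rot [ 0.3  0.9 -0. ] F [ 4.6  0.1 -5.1] T [-0.27 -0.96  0.01] w 0.245 t 21.1
1 [-0.28  0.2 ] 2 [-0.28  0.2 ] 3 [-0.27  0.21] 4 [-0.25  0.23] 5 [-0.24  0.24] 6 [-0.23  0.25] 7 [-0.22  0.26] 8 [-0.2   0.27] 9 [-0.19  0.28] 10 [-0.17  0.29] 11 [-0.16  0.3 ] 12 [-0.14  0.31]
```

Run:
```python
from h import *
c=cam("wrist"); cv2.imwrite("pics/w8.png",c["bgr"]); P=cloud(c)
crop(c,"w8c",270,40,470,240,4)
s=cam("scene"); crop(s,"s8",240,160,400,280,5)
z=P[...,2]
for n,zt in dict(boss=.137,cw=.111).items():
    m=(abs(z-zt)<.006)&(P[...,1]>-.19)&(P[...,1]<-.09)&(abs(P[...,0]-.61)<.06); q=P[m]; 
    k,l,st,ce=cv2.connectedComponentsWithStats(m.astype(np.uint8))
    for i in range(1,k):
        if st[i,4]>200:
            q=P[l==i]; print(n,st[i].tolist(),q.mean(0).round(4),np.linalg.lstsq(np.c_[q[:,:2]-q[:,:2].mean(0),np.ones(len(q))],q[:,2],rcond=None)[0].round(3))
```

```text
boss [371, 152, 65, 62, 2398] [ 0.6056 -0.1506  0.136 ] [ 0.061 -0.041  0.136]
cw [320, 75, 145, 184, 6898] [ 0.6105 -0.1433  0.1083] [0.032 0.038 0.108]
```

View pics/w8c.png

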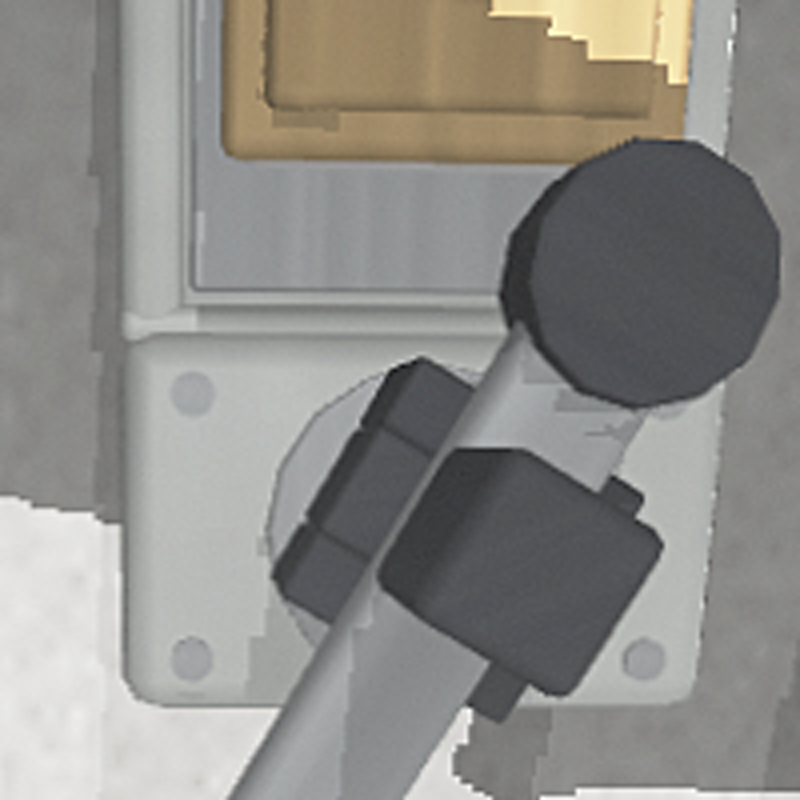

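View pics/s8.png

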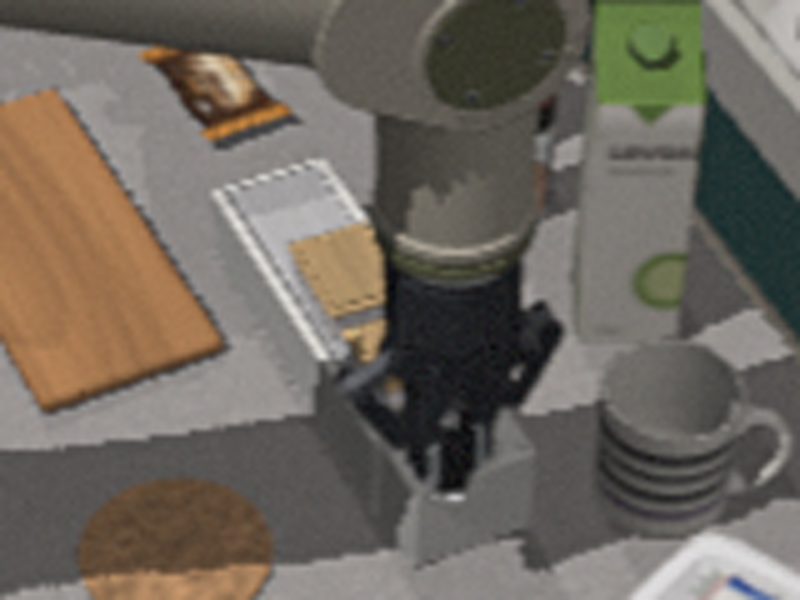

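Run:
```python
from h import *
c=cam("wrist"); P=cloud(c)
f=lambda u,v:(270+u/4,40+v/4)
a=onplane(c,[f(422,358),f(275,578)],.098); print("hub edge",a.round(4),np.degrees(np.arctan2(*(a[1]-a[0])[1::-1])))
b=onplane(c,[f(655,270)],.110)[0]; k=onplane(c,[f(520,560)],.136)[0]; print(b,k,np.degrees(np.arctan2(*(k-b)[1::-1])), manip.get_obs()["position"])
```

```text
hub edge [[ 0.6008 -0.131   0.098 ]
 [ 0.5852 -0.1565  0.098 ]] -121.47553685555418
[ 0.62262382 -0.12158641  0.11      ] [ 0.60415067 -0.14973552  0.136     ] -123.27530644329806 [ 0.57520643 -0.20734334  0.13432475]
```

```bash
python3 -m pendant '[[[0,0,0],[0,0,0],180],[[0,0,0],[0,0,0],140],[[0,0,0],[0,0,0],140],[[0,0,2],[-0.2,0.5,0],140],[[0,0,4],[0.3,0.5,0],140],[[0,-1,4],[0,0,0],140],[[0,-1,1],[0,0,0],140],[[0,0,0],[0,0,0],140]]' 30
python3 togo.py 0.61 -0.1515 0.23 1.7
python3 - <<'E'
from h import *
c=cam("wrist"); cv2.imwrite("pics/w9.png",c["bgr"]); P=cloud(c)
x,y,z=P[...,0],P[...,1],P[...,2]
for n,zt,t in (("knob",.143,.004),("boss",.136,.003),("cw",.110,.0035)):
    m=(abs(z-zt)<t)&(abs(x-.61)<.08)&(y<-.08)&(y>-.25); m[320:]=0
    k,l,st,ce=cv2.connectedComponentsWithStats(m.astype(np.uint8))
    for i in range(1,k):
        if st[i,4]>150:
            q=P[l==i]; print(n,st[i].tolist(),q.mean(0).round(4),((q.max(0)+q.min(0))/2).round(4),np.ptp(q,axis=0).round(4))
E
```

```text
clock: 22.25
position: [0.5711, -0.2281, 0.2448]
ee_rot: [1.0, 0.015, -0.006, 0.001]
ft_force: [-0.2, 0.3, -0.4]
grip_width: 0.449
d cm [ 3.89  7.66 -1.48] rot [ 0.1 -0.7  0. ] yaw 1.7 F [-0.2  0.3 -0.4] T [-0.04  0.02  0.03] w 0.449 t 22.25 q [ 0.8   0.39 -0.65  1.46  0.24  1.38  0.17]
knob [313, 205, 32, 31, 754] [ 0.578  -0.2089  0.1433] [ 0.5781 -0.2094  0.1424] [0.0214 0.0208 0.0066]
boss [358, 116, 35, 36, 776] [ 0.6065 -0.1513  0.1361] [ 0.6068 -0.1512  0.136 ] [0.0223 0.0224 0.0056]
cw [374, 72, 39, 45, 1232] [ 0.6215 -0.1215  0.1099] [ 0.6221 -0.1223  0.1093] [0.0274 0.0301 0.0056]
cw [331, 143, 41, 65, 530] [ 0.5944 -0.1802  0.1071] [ 0.5946 -0.1819  0.1096] [0.029  0.0488 0.0062]
```

View pics/w9.png

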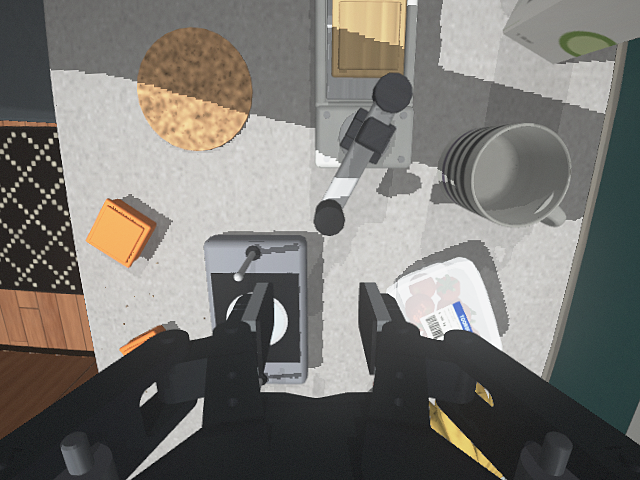

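Run:
```python
from h import *
for n in ("wrist","scene"):
    c=cam(n); P=cloud(c)
    u=np.array([np.cos(np.radians(91.7)),np.sin(np.radians(91.7))]); v=np.array([np.cos(np.radians(1.7)),np.sin(np.radians(1.7))])
    L=np.array([.609,-.1515])+.153*u
    d=P[...,:2]-L; lx=d@v; ly=d@u; z=P[...,2]
    for nm,m in dict(plate_a=(abs(lx)<.028)&(ly>.045)&(ly<.12),plate_b=(abs(lx)<.028)&(ly<-.112)&(ly>-.119),gap=(abs(lx)<.028)&(abs(ly+.044)<.004),rimL=(abs(lx+.0375)<.002)&(ly>-.12)&(ly<.12),rimR=(abs(lx-.0375)<.002)&(ly>-.12)&(ly<.12),lid1=(abs(lx)<.02)&(abs(ly+.08)<.015),lid2=(abs(lx)<.02)&(abs(ly)<.02),hous=(abs(lx)<.038)&(abs(ly+.153)<.02)).items():
        q=z[m]; 
        if len(q)>3: print(n,nm,len(q),np.percentile(q,[10,50,90]).round(4))
```

```text
wrist plate_b 772 [0.0073 0.0628 0.1104]
wrist rimL 470 [0.0608 0.0618 0.0628]
wrist rimR 386 [0.0608 0.0619 0.0628]
wrist lid1 2280 [0.087 0.088 0.089]
wrist hous 4637 [0.0704 0.092  0.1359]
scene plate_a 235 [0.0573 0.0611 0.0647]
scene plate_b 34 [0.0583 0.0643 0.1078]
scene gap 13 [0.0605 0.0728 0.0868]
scene rimL 62 [0.0577 0.061  0.0641]
scene rimR 20 [0.0573 0.0606 0.0644]
scene lid1 37 [0.0833 0.0865 0.0908]
scene lid2 62 [0.0837 0.0868 0.0905]
scene hous 261 [0.0683 0.0778 0.1325]
```

```bash
python3 -m pendant '[[[1.2,2.5,0],[0,-0.5,-9.4],140],[[1.2,2.6,0],[0,0,-9.4],140],[[1.2,2.6,0],[0,0,-9.4],140],[[0,0,-3],[0,0,0],140],[[0,0,0],[0,0,0],140]]' 40
python3 togo.py 0.6072 -0.1513 0.125 -26.5
```

```text
clock: 23.02
position: [0.6053, -0.1446, 0.2069]
ee_rot: [0.972, -0.235, -0.007, -0.002]
ft_force: [-0.0, 0.5, 0.8]
grip_width: 0.447
d cm [ 0.19 -0.67 -8.19] rot [-0.4 -0.7  0.7] yaw -27.2 F [-0.   0.5  0.8] T [-0.01 -0.02  0.01] w 0.447 t 23.02 q [ 0.62  0.42 -0.6   1.49  0.24  1.32 -0.48]
```

```bash
python3 -m pendant '[[[0.2,-0.65,-1],[-0.4,-0.7,0.7],140],[[0,0,-2.5],[0,0,0],140],[[0,0,-1.5],[0,0,0],140],[[0,0,0],[0,0,0],140]]' 40
python3 togo.py 0.6072 -0.1513 0.125 -26.5
python3 - <<'E'
from h import *
c=cam("wrist"); cv2.imwrite("pics/w10.png",c["bgr"])
E
```

```text
clock: 23.52
position: [0.6078, -0.1536, 0.1566]
ee_rot: [0.973, -0.229, 0.002, 0.001]
ft_force: [0.6, 0.0, -0.4]
grip_width: 0.45
d cm [-0.06  0.23 -3.16] rot [ 0.1  0.2 -0. ] yaw -26.5 F [ 0.6  0.  -0.4] T [-0.   -0.02 -0.03] w 0.45 t 23.52 q [ 0.62  0.46 -0.59  1.55  0.27  1.21 -0.47]
```

View pics/w10.png

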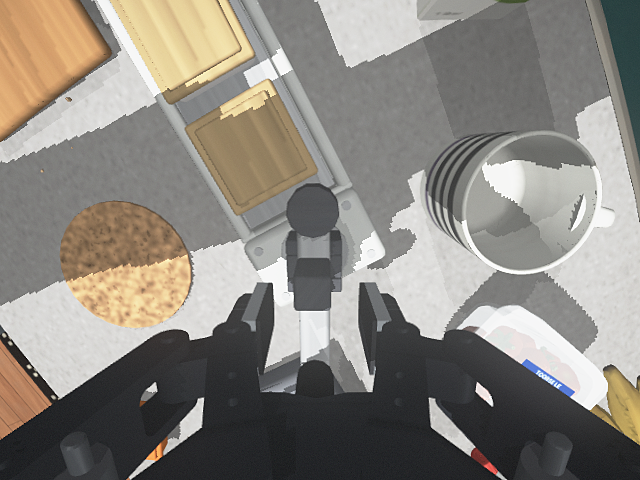

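```bash
python3 -m pendant '[[[0,0.2,-1.2],[0.1,0.2,0],140],[[0,0,-1.2],[0,0,0],140],[[0,0,-0.6],[0,0,0],140],[[0,0,0],[0,0,0],200],[[0,0,0],[0,0,0],255],[[0,0,0],[0,0,0],255],[[0,0,0],[0,0,0],255]]' 60
python3 togo.py 0.6072 -0.1513 0.125 -26.5
```

```text
clock: 24.45
position: [0.6085, -0.1512, 0.127]
ee_rot: [0.974, -0.228, 0.001, 0.0]
ft_force: [-1.3, -0.1, -1.4]
grip_width: 0.193
d cm [-0.13 -0.01 -0.2 ] rot [ 0.1  0.1 -0.1] yaw -26.4 F [-1.3 -0.1 -1.4] T [0.09 0.26 0.24] w 0.193 t 24.45 q [ 0.61  0.49 -0.58  1.57  0.29  1.16 -0.49]
```

```bash
python3 -m pendant '[[[0,0,0],[0,0,-4],255],[[0,0,0],[0,0,-4],255]]' 60
python3 togo.py 0.6072 -0.1513 0.125 -26.5;python3 -m pendant '[[[0,0,0],[0,0,-4],255],[[0,0,0],[0,0,-4],255]]' 60
python3 togo.py 0.6072 -0.1513 0.125 -26.5
```

```text
clock: 24.7
position: [0.6087, -0.1514, 0.127]
ee_rot: [0.955, -0.297, 0.001, 0.001]
ft_force: [0.1, -1.5, -0.9]
grip_width: 0.196
d cm [-0.15  0.01 -0.2 ] rot [0.1 0.1 8. ] yaw -34.5 F [ 0.1 -1.5 -0.9] T [-0.11  0.19  0.75] w 0.196 t 24.7 q [ 0.59  0.49 -0.55  1.57  0.27  1.16 -0.62]
clock: 24.95
position: [0.6089, -0.1516, 0.127]
ee_rot: [0.931, -0.364, 0.001, 0.001]
ft_force: [-0.6, -1.3, -0.7]
grip_width: 0.2
d cm [-0.17  0.03 -0.2 ] rot [ 0.1  0.1 16.2] yaw -42.7 F [-0.6 -1.3 -0.7] T [0.06 0.24 0.64] w 0.2 t 24.95 q [ 0.57  0.48 -0.53  1.58  0.26  1.15 -0.75]
```

Run:
```python
from h import *
c=cam("wrist"); cv2.imwrite("pics/w11.png",c["bgr"])
```

```text
(no output)
```

View pics/w11.png

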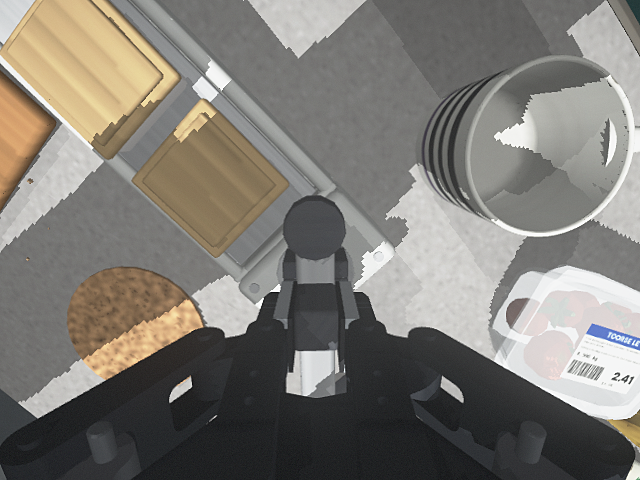

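```bash
python3 -m pendant '[[[0,0,0],[0,0,0],255],[[0,0,1.5],[0,0,0],255],[[0,0,1.5],[0,0,0],255],[[0,0,3],[0,0,0],255],[[-2,-2,4],[0,0,0],255],[[-2,-2,0],[0,0,5],255],[[0,-2,0],[0,0,5],255],[[0,0,0],[0,0,5],255]]' 60
python3 togo.py 0.6072 -0.1513 0.125 -26.5
python3 - <<'E'
from h import *
c=cam("wrist"); cv2.imwrite("pics/w12.png",c["bgr"])
E
```

```text
clock: 26.0
position: [0.5603, -0.2162, 0.2089]
ee_rot: [0.972, -0.234, -0.009, 0.004]
ft_force: [0.2, -0.6, -4.0]
grip_width: 0.193
d cm [ 4.69  6.49 -8.39] rot [ 0.2 -1.1  0.6] yaw -27.1 F [ 0.2 -0.6 -4. ] T [-0.01 -0.04  0.  ] w 0.193 t 26.0 q [ 0.73  0.37 -0.56  1.54  0.21  1.31 -0.33]
```

View pics/w12.png

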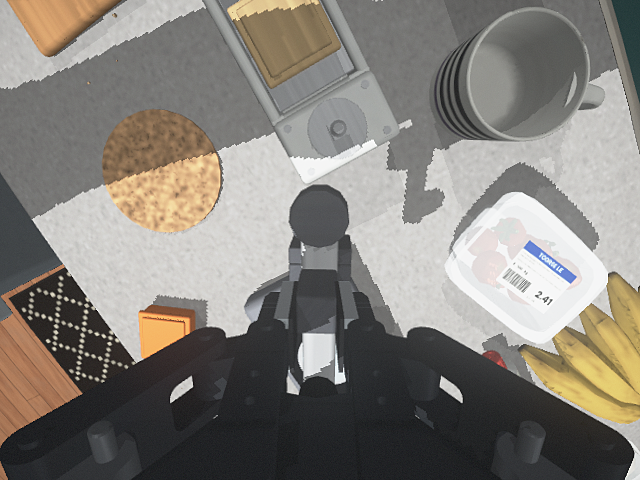

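Run:
```python
from h import *
c=cam("wrist"); P=cloud(c)
crop(c,"sh12",300,90,375,165,8)
cv2.imwrite("pics/sh12b.png",cv2.convertScaleAbs(cv2.resize(c["bgr"][95:160,305:370],None,fx=9,fy=9,interpolation=cv2.INTER_CUBIC),alpha=2.0,beta=-60))
z=P[...,2]; x=P[...,0]; y=P[...,1]
m=(z>.085)&(z<.097)&(abs(x-.61)<.02)&(abs(y+.152)<.02)
q=P[m]; print(m.sum(),q.mean(0),np.ptp(q,axis=0)); 
print(cv2.minAreaRect((q[:,:2]*1000).astype(np.float32)))
m=(z>.0765)&(z<.0865)&(abs(x-.609)<.014)&(abs(y+.152)<.014); q=P[m]; print(m.sum()); print((q[::max(1,len(q)//25)]*1000).round(1).tolist())
```

```text
321 [ 0.60738569 -0.15224455  0.08901629] [0.01216552 0.01231202 0.00821387]
((607.4566650390625, -152.2279510498047), (11.97533893585205, 12.162354469299316), 1.5870234966278076)
9
[[610.3, -146.9, 85.9], [609.5, -150.2, 86.3], [601.3, -146.6, 79.6], [601.4, -148.1, 79.0], [609.2, -152.3, 86.1], [601.4, -149.6, 76.9], [601.4, -151.2, 78.1], [601.5, -152.8, 78.0], [601.5, -154.4, 77.7]]
```

View pics/sh12b.png

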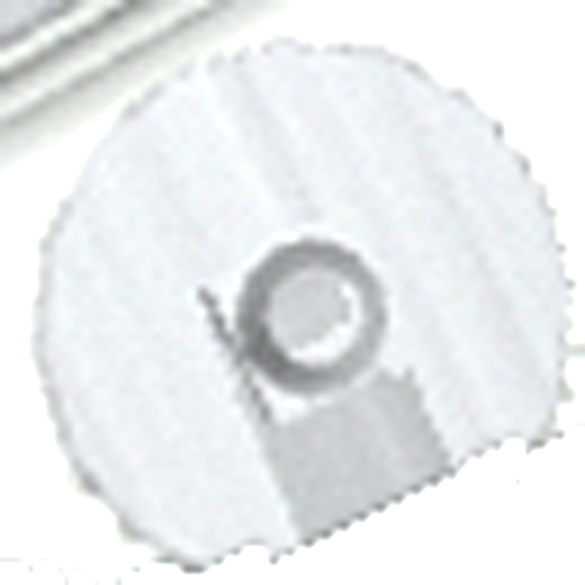

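Run:
```python
from h import *
c=cam("wrist"); P=cloud(c); z=P[...,2]
u=np.array([np.cos(np.radians(91.7)),np.sin(np.radians(91.7))]); v=np.array([np.cos(np.radians(1.7)),np.sin(np.radians(1.7))])
L=np.array([.608,-.1515])+.153*u
d=P[...,:2]-L; lx=d@v; ly=d@u
for nm,m in dict(plate_b=(abs(lx)<.028)&(ly<-.113)&(ly>-.119),rimL=(abs(lx+.0375)<.002)&(ly>-.12)&(ly<-.06),rimR=(abs(lx-.0375)<.002)&(ly>-.12)&(ly<-.06),lid1=(abs(lx)<.02)&(abs(ly+.08)<.015)).items():
    q=z[m]; print(nm,len(q),np.percentile(q,[10,50,90]).round(4))
m=(P[...,2]<.012)&(P[...,2]>.001); hsv=cv2.cvtColor(c["bgr"],cv2.COLOR_BGR2HSV)
mm=m&(hsv[...,1]>60)&(P[...,0]<.52)&(P[...,1]>-.2)&(P[...,1]<0)
q=P[mm]; print("mat",mm.sum(),cv2.minEnclosingCircle((q[:,:2]*1000).astype(np.float32)))
```

```text
plate_b 788 [0.0061 0.0618 0.0629]
rimL 460 [0.061  0.062  0.0631]
rimR 408 [0.061  0.0619 0.0629]
lid1 2957 [0.087 0.088 0.089]
mat 11333 ((443.22998046875, -84.80352020263672), 84.42915344238281)
```

```bash
python3 - <<'E'
from h import *
c=cam("wrist"); P=cloud(c)
hsv=cv2.cvtColor(c["bgr"],cv2.COLOR_BGR2HSV)
m=((hsv[...,1]>60)&(hsv[...,0]<25)).astype(np.uint8); m[:95]=0;m[245:]=0;m[:,:90]=0;m[:,240:]=0
k,l,s,ce=cv2.connectedComponentsWithStats(m); i=1+s[1:,4].argmax(); print(s[i])
cn=max(cv2.findContours((l==i).astype(np.uint8),0,1)[0],key=cv2.contourArea)[:,0]
q=onplane(c,cn,.004); print(cv2.fitEllipse((q[:,:2]*1000).astype(np.float32)))
E
python3 togo.py 0.443 -0.113 0.23 -26.5
```

```text
[  103   112   119   123 11390]
((440.67340087890625, -109.301513671875), (118.07432556152344, 118.85894012451172), 67.68651580810547)
d cm [-11.78  10.05   2.13] rot [ 0.1 -1.1  0.7] yaw -27.2 F [-0.3 -0.3 -3.7] T [ 0.02  0.01 -0.05] w 0.191 t 26.2 q [ 0.73  0.37 -0.56  1.54  0.21  1.31 -0.34]
```

```bash
python3 -m pendant '[[[-3,2.5,0],[0,-0.5,0],255],[[-3,2.7,0],[0,-0.5,0],255],[[-3,2.7,0],[0,0,0],255],[[-2.5,2.3,-2],[0,0,0],255],[[0,0,-4],[0,0,0],255],[[0,0,-3],[0,0,0],255],[[0,0,0],[0,0,0],255]]' 60
python3 togo.py 0.441 -0.109 0.057 -26.5
```

```text
clock: 27.08
position: [0.4432, -0.1054, 0.1173]
ee_rot: [0.971, -0.238, 0.001, 0.001]
ft_force: [-0.5, 0.2, -2.7]
grip_width: 0.191
d cm [-0.22 -0.36 -6.03] rot [0.1 0.1 1. ] yaw -27.5 F [-0.5  0.2 -2.7] T [ 0.02 -0.07 -0.07] w 0.191 t 27.07 q [ 0.75  0.13 -0.65  2.02  0.1   1.02 -0.42]
```

```bash
python3 -m pendant '[[[-0.2,-0.3,-2.5],[0,0,0],255],[[0,0,-2],[0,0,0],255],[[0,0,-0.8],[0,0,0],255],[[0,0,-0.4],[0,0,0],255],[[0,0,0],[0,0,0],255]]' 60
python3 togo.py 0.441 -0.109 0.057 -26.5
```

```text
clock: 27.7
position: [0.4481, -0.1087, 0.0674]
ee_rot: [0.971, -0.239, 0.007, 0.001]
ft_force: [-0.5, 0.2, -2.9]
grip_width: 0.196
d cm [-0.71 -0.03 -1.04] rot [0.3 0.8 1.2] yaw -27.7 F [-0.5  0.2 -2.9] T [ 0.01  0.05 -0.01] w 0.196 t 27.7 q [ 0.73  0.22 -0.64  2.06  0.17  0.9  -0.48]
```

```bash
python3 -m pendant '[[[-0.5,0,-0.5],[0.3,0.8,0],255],[[0,0,-0.4],[0,0,0],255],[[0,0,-0.2],[0,0,0],255],[[0,0,0],[0,0,0],255]]' 60
python3 togo.py 0.441 -0.109 0.057 -26.5
```

```text
clock: 28.2
position: [0.4503, -0.1086, 0.0664]
ee_rot: [0.971, -0.239, 0.006, 0.001]
ft_force: [0.8, 0.1, -3.9]
grip_width: 0.192
d cm [-0.93 -0.04 -0.94] rot [0.3 0.6 1.2] yaw -27.7 F [ 0.8  0.1 -3.9] T [-0.03 -0.03 -0.03] w 0.192 t 28.2 q [ 0.73  0.23 -0.64  2.05  0.18  0.9  -0.49]
```

```bash
python3 -m pendant '[[[-0.8,0,-0.6],[0.3,0.6,0],255],[[-0.4,0,-0.6],[0,0.3,0],255]]' 60
python3 togo.py 0.441 -0.109 0.057 -26.5
```

```text
clock: 28.45
position: [0.4512, -0.1079, 0.065]
ee_rot: [0.971, -0.239, 0.01, -0.001]
ft_force: [-9.6, 9.8, 59.9]
grip_width: 0.191
d cm [-1.02 -0.11 -0.8 ] rot [0.2 1.1 1.1] yaw -27.6 F [-9.6  9.8 59.9] T [ 1.84  2.52 -0.02] w 0.191 t 28.45 q [ 0.73  0.23 -0.64  2.06  0.17  0.89 -0.48]
```

```bash
python3 -m pendant '[[[0,0,1.0],[0,0,0],255],[[0,0,0.5],[0,0,0],255]]' 60
python3 togo.py 0.441 -0.109 0.057 -26.5
python3 - <<'E'
from h import *
c=cam("wrist"); cv2.imwrite("pics/w13.png",c["bgr"]); s=cam("scene"); crop(s,"s13",200,180,330,290,6)
E
```

```text
clock: 28.7
position: [0.4522, -0.1078, 0.0816]
ee_rot: [0.971, -0.238, 0.011, -0.001]
ft_force: [0.9, -0.1, -2.7]
grip_width: 0.188
d cm [-1.12 -0.12 -2.46] rot [0.2 1.3 1.1] yaw -27.6 F [ 0.9 -0.1 -2.7] T [ 0.01  0.07 -0.02] w 0.188 t 28.7 q [ 0.74  0.2  -0.64  2.04  0.15  0.92 -0.47]
```

View pics/w13.png

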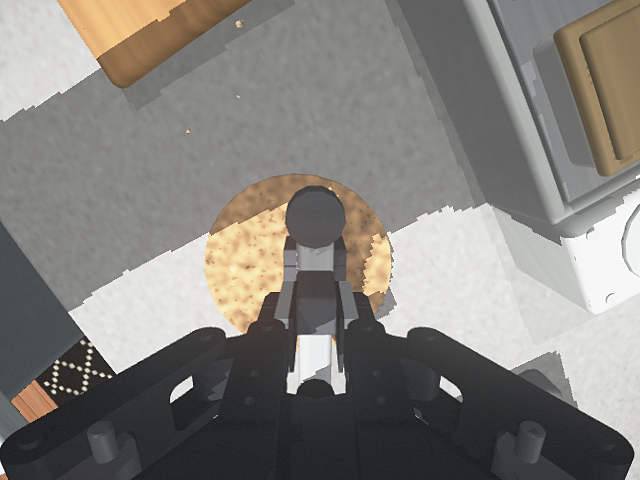

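View pics/s13.png

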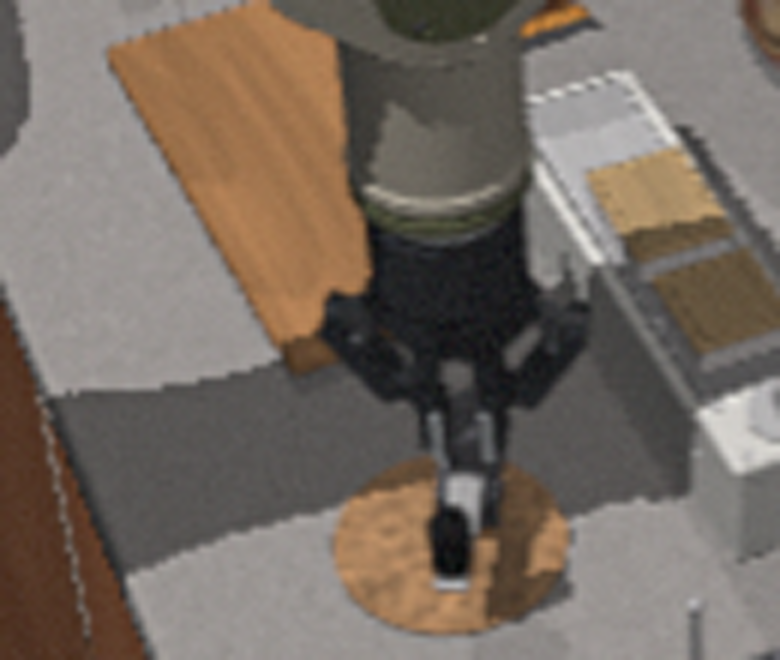

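Run:
```python
from h import *
c=cam("wrist"); P=cloud(c); o=manip.get_obs(); T=R.from_quat(o["ee_rot"]).as_matrix()
d=(P-np.array(o["position"]))@T
for n,(u,v) in dict(cw=(315,215),cw2=(330,225),arm=(315,262),boss=(315,320),boss2=(318,300)).items(): print(n,(d[v,u]*1000).round(1))
```

```text
cw [ -0.1 -38.7  23.1]
cw2 [  6.7 -34.2  22.8]
arm [ -0.1 -14.8  28. ]
boss [-0.1 -0.1 -1.5]
boss2 [ 1.1 -9.2 -1.6]
```

```bash
python3 -m pendant '[[[-0.8,0,0],[0.2,1.2,0],255],[[-0.4,0,-0.4],[0,0,0],255],[[-0.2,0,-0.5],[0,0,0],255],[[0,0,0],[0,0,0],255]]' 60
python3 togo.py 0.441 -0.109 0.0645 -26.5
```

```text
clock: 29.35
position: [0.4345, -0.1079, 0.069]
ee_rot: [0.971, -0.239, -0.003, -0.0]
ft_force: [0.3, -0.6, -2.7]
grip_width: 0.19
d cm [ 0.65 -0.11 -0.45] rot [-0.1 -0.3  1.1] yaw -27.6 F [ 0.3 -0.6 -2.7] T [ 0.02 -0.07  0.  ] w 0.19 t 29.35 q [ 0.74  0.2  -0.64  2.07  0.15  0.92 -0.46]
```

```bash
python3 -m pendant '[[[0.3,0,-0.3],[-0.1,-0.3,0],255],[[0.1,0,-0.25],[0,0,0],255]]' 60
python3 togo.py 0.441 -0.109 0.0645 -26.5
```

```text
clock: 29.6
position: [0.4391, -0.107, 0.0651]
ee_rot: [0.971, -0.239, -0.0, 0.0]
ft_force: [-21.7, 10.5, 56.5]
grip_width: 0.195
d cm [ 0.19 -0.2  -0.06] rot [-0.  -0.1  1.1] yaw -27.6 F [-21.7  10.5  56.5] T [ 2.15  5.47 -0.07] w 0.195 t 29.6 q [ 0.74  0.22 -0.64  2.07  0.16  0.91 -0.47]
```

```bash
python3 -m pendant '[[[0,0,0.15],[0,0,0],255],[[0,0,0],[0,0,0],235]]' 30
python3 togo.py 0.441 -0.109 0.0645 -26.5
python3 -m pendant '[[[0,0,0],[0,0,0],150],[[0,0,0],[0,0,0],140],[[0,0,0],[0,0,0],140]]' 30
python3 togo.py 0.441 -0.109 0.0645 -26.5
```

```text
clock: 29.85
position: [0.4401, -0.1068, 0.0671]
ee_rot: [0.971, -0.238, 0.0, 0.0]
ft_force: [0.1, -0.7, -4.2]
grip_width: 0.192
d cm [ 0.09 -0.22 -0.26] rot [0.  0.  1.1] yaw -27.6 F [ 0.1 -0.7 -4.2] T [-0.05  0.01 -0.06] w 0.192 t 29.85 q [ 0.74  0.21 -0.64  2.07  0.16  0.91 -0.47]
clock: 30.22
position: [0.4407, -0.107, 0.0672]
ee_rot: [0.971, -0.239, 0.001, 0.0]
ft_force: [-0.9, -0.3, 0.0]
grip_width: 0.452
d cm [ 0.03 -0.2  -0.27] rot [0.  0.1 1.1] yaw -27.6 F [-0.9 -0.3  0. ] T [ 0.01 -0.04 -0.02] w 0.452 t 30.23 q [ 0.74  0.21 -0.64  2.07  0.16  0.91 -0.47]
```

```bash
python3 -m pendant '[[[0,0,4],[0,0,0],140],[[0,0,6],[0,0,0],140],[[0,0,6],[0,0,5],100],[[3,0,2],[0,0,8],60],[[4,0,0],[0,0,8],40],[[4,0,0],[0,0,8],20],[[1,0,0],[0,0,0],0],[[0,0,0],[0,0,0],0]]' 30
python3 togo.py 0.6059 -0.0786 0.2 1.7
python3 - <<'E'
from h import *
c=cam("wrist"); cv2.imwrite("pics/w14.png",c["bgr"])
s=cam("scene"); crop(s,"s14",180,160,440,360,3)
P=cloud(c); x,y,z=P[...,0],P[...,1],P[...,2]
for nm,lo,hi in (("m",-.125,-.045),("l",-.04,.05)):
    m=(abs(z-.087)<.003)&(x>.56)&(x<.65)&(y>lo)&(y<hi)
    print(nm,m.sum(),cv2.minAreaRect((P[m][:,:2]*1000).astype(np.float32)))
E
```

```text
clock: 31.22
position: [0.5626, -0.1074, 0.254]
ee_rot: [1.0, 0.018, 0.002, 0.002]
ft_force: [-1.1, -0.2, -0.7]
grip_width: 1.001
d cm [ 4.33  2.88 -5.4 ] rot [ 0.2  0.2 -0.4] yaw 2.1 F [-1.1 -0.2 -0.7] T [0.06 0.05 0.01] w 1.001 t 31.23 q [ 0.69  0.29 -0.7   1.57  0.19  1.35  0.01]
m 4129 ((604.5181884765625, -77.50434875488281), (56.16083526611328, 57.582237243652344), 1.3293272256851196)
l 6200 ((602.545166015625, 0.3362007141113281), (56.06299591064453, 72.18592071533203), 0.47931838035583496)
```

View pics/w14.png

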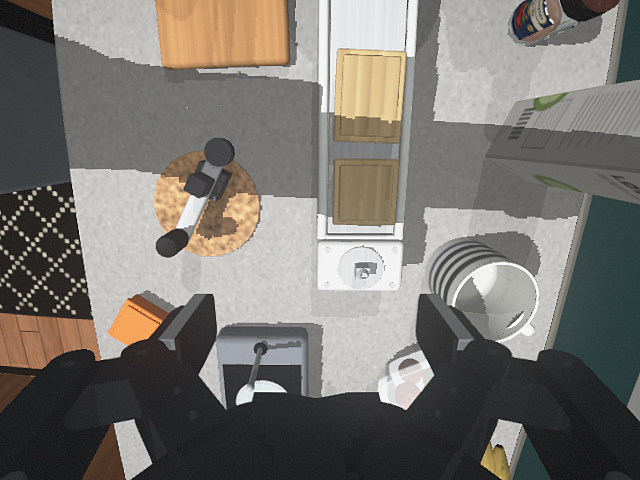

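View pics/s14.png

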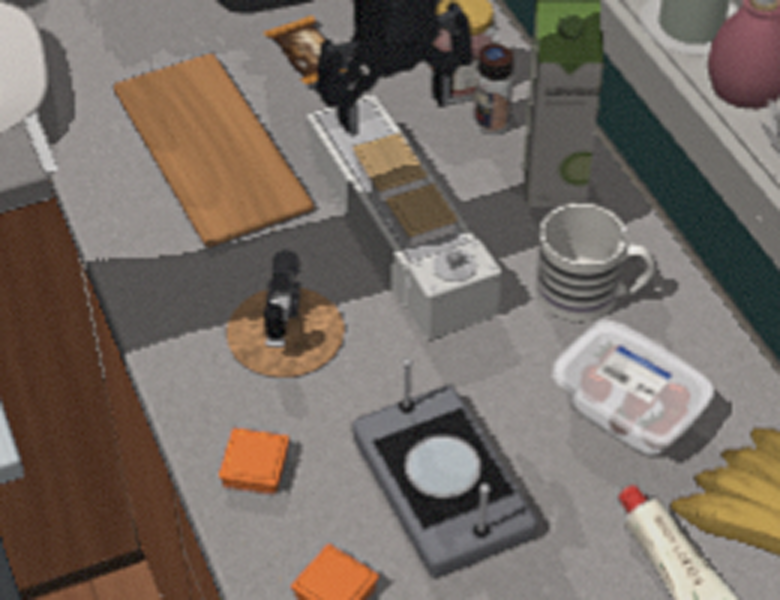

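Run:
```python
from h import *
c=cam("top"); b=cv2.imread("pics/top0.png"); hsv=cv2.cvtColor(b,cv2.COLOR_BGR2HSV)
print(hsv[272,412],hsv[305,190],hsv[272,380])
m=((hsv[...,0]>80)&(hsv[...,0]<110)&(hsv[...,1]>20)&(hsv[...,2]>120)).astype(np.uint8); m[:245]=0;m[300:]=0;m[:,:385]=0;m[:,440:]=0
cn=max(cv2.findContours(m,0,1)[0],key=cv2.contourArea)[:,0]; q=onplane(c,cn,.036)
print("win",cv2.contourArea(cn),cv2.fitEllipse((q[:,:2]*1000).astype(np.float32)))
m=((hsv[...,0]<22)&(hsv[...,1]>90)&(hsv[...,2]>60)).astype(np.uint8); m[:265]=0;m[345:]=0;m[:,:120]=0;m[:,265:]=0
cn=max(cv2.findContours(m,0,1)[0],key=cv2.contourArea)[:,0]; q=onplane(c,cn,.014)
print("board",cv2.contourArea(cn),cv2.minAreaRect((q[:,:2]*1000).astype(np.float32)))
for n in ("wrist",):
    w=cam(n); P=cloud(w)
    m=(P[...,2]>.09)&(P[...,2]<.108)&(P[...,1]<-.22)&(P[...,0]<.57)&(P[...,0]>.44); m[400:]=0
    print("posts",(P[m]*1000).round(0)[:8].tolist())
t=c; P=cloud(c)
m=(P[...,2]>.085)&(P[...,2]<.11)&(P[...,1]<-.22)&(P[...,1]>-.47)&(P[...,0]<.57)&(P[...,0]>.44); print((P[m]*1000).round(0)[:12].tolist(),m.sum())
```

```text
[100  29 158] [ 15 142 151] [105   6  90]
win 452.0 ((509.3541259765625, -348.4024353027344), (56.52084732055664, 57.767921447753906), 14.6641845703125)
board 6401.5 ((460.9665222167969, 177.77976989746094), (128.94737243652344, 288.0639953613281), 3.4729132652282715)
posts [[503.0, -267.0, 91.0], [504.0, -266.0, 91.0], [502.0, -268.0, 91.0], [504.0, -267.0, 92.0], [505.0, -266.0, 93.0], [506.0, -267.0, 91.0], [502.0, -268.0, 92.0], [503.0, -266.0, 94.0]]
[[515.0, -423.0, 100.0], [513.0, -424.0, 105.0], [513.0, -426.0, 105.0], [513.0, -421.0, 98.0], [511.0, -421.0, 106.0], [511.0, -422.0, 109.0], [511.0, -426.0, 104.0], [511.0, -428.0, 103.0], [513.0, -422.0, 86.0], [511.0, -422.0, 95.0], [509.0, -421.0, 104.0], [510.0, -424.0, 102.0]] 30
```

```bash
python3 -m pendant '[[[2,1.5,-2],[0.2,0.2,-0.5],0],[[2.3,1.5,-3],[0,0,0],0],[[0,0,-4],[0,0,0],0],[[0,0,-2],[0,0,0],0],[[0,0,0],[0,0,0],0]]' 40
python3 togo.py 0.6055 -0.0775 0.082 1.5
```

```text
clock: 32.05
position: [0.6035, -0.079, 0.1444]
ee_rot: [1.0, 0.011, 0.002, 0.003]
ft_force: [0.1, -0.5, 0.4]
grip_width: 1.0
d cm [ 0.2   0.15 -6.24] rot [0.3 0.2 0.3] yaw 1.2 F [ 0.1 -0.5  0.4] T [-0.02  0.03 -0.01] w 1.0 t 32.05 q [ 0.58  0.46 -0.68  1.61  0.31  1.18 -0.14]
```

```bash
python3 -m pendant '[[[0.2,0.15,-2],[0.3,0.2,0.3],0],[[0,0,-2],[0,0,0],0],[[0,0,-1.2],[0,0,0],0],[[0,0,0],[0,0,0],0]]' 40
python3 togo.py 0.6055 -0.0775 0.082 1.5
python3 - <<'E'
from h import *
c=cam("wrist"); cv2.imwrite("pics/w15.png",c["bgr"])
E
```

```text
clock: 32.55
position: [0.6058, -0.0783, 0.0912]
ee_rot: [1.0, 0.013, 0.001, 0.001]
ft_force: [-0.2, -0.1, -0.4]
grip_width: 1.001
d cm [-0.03  0.08 -0.92] rot [0.1 0.1 0. ] yaw 1.5 F [-0.2 -0.1 -0.4] T [0.03 0.02 0.  ] w 1.001 t 32.55 q [ 0.57  0.52 -0.66  1.65  0.35  1.1  -0.17]
```

View pics/w15.png

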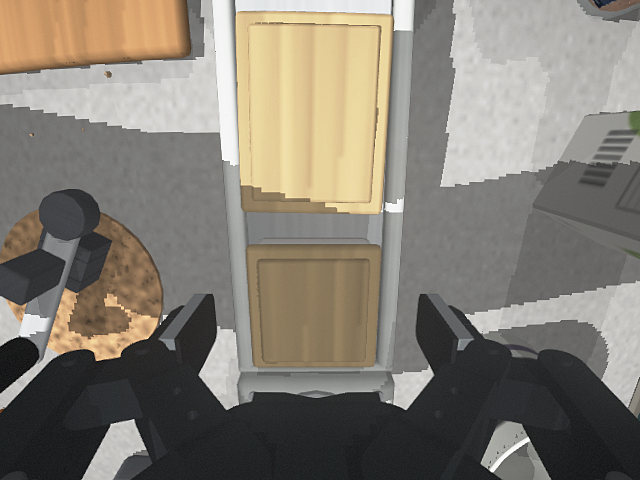

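```bash
python3 -m pendant '[[[0,0.05,-0.6],[0,0,0],0],[[0,0,-0.3],[0,0,0],0],[[0,0,0],[0,0,0],60],[[0,0,0],[0,0,0],120],[[0,0,0],[0,0,0],200],[[0,0,0],[0,0,0],255],[[0,0,0],[0,0,0],255]]' 40
python3 togo.py 0.6055 -0.0775 0.082 1.5
```

```text
clock: 33.48
position: [0.607, -0.0778, 0.0839]
ee_rot: [1.0, 0.013, 0.003, 0.001]
ft_force: [0.2, -0.2, -0.7]
grip_width: 0.649
d cm [-0.15  0.03 -0.19] rot [0.1 0.3 0. ] yaw 1.5 F [ 0.2 -0.2 -0.7] T [ 0.04  0.05 -0.02] w 0.649 t 33.48 q [ 0.56  0.53 -0.65  1.65  0.36  1.08 -0.17]
```

```bash
python3 -m pendant '[[[0,0,2],[0,0.3,0],255],[[0,0,4],[0,0,0],255],[[0,-1,4],[0,0,0],255],[[-1,-4,1],[0,0,0],255],[[-2,-5,0],[0,0,0],255],[[-2,-5,0],[0,0,1],255],[[-2,-5,0],[0,0,0],255],[[-1.5,-4,0],[0,0,0],255],[[0,-1,0],[0,0,0],255],[[0,0,0],[0,0,0],255]]' 40
python3 togo.py 0.509 -0.347 0.127 2.5
```

```text
clock: 34.72
position: [0.5167, -0.3331, 0.1961]
ee_rot: [1.0, 0.023, -0.001, 0.001]
ft_force: [-0.6, 0.2, -2.2]
grip_width: 0.646
d cm [-0.77 -1.39 -6.91] rot [ 0.1 -0.1 -0.2] yaw 2.7 F [-0.6  0.2 -2.2] T [-0.02 -0.02 -0.03] w 0.646 t 34.73 q [ 0.96  0.41 -0.6   1.53  0.24  1.28  0.38]
```

```bash
python3 -m pendant '[[[-0.7,-1.3,-1],[0,0,0],255],[[0,0,-3],[0,0,0],255],[[0,0,-1.7],[0,0,0],255],[[0,0,0],[0,0,0],255]]' 40
python3 togo.py 0.509 -0.347 0.127 2.5
```

```text
clock: 35.22
position: [0.5104, -0.3436, 0.1363]
ee_rot: [1.0, 0.026, -0.001, -0.0]
ft_force: [0.4, 0.4, -2.3]
grip_width: 0.646
d cm [-0.14 -0.34 -0.93] rot [-0.  -0.1 -0.5] yaw 3.0 F [ 0.4  0.4 -2.3] T [0.03 0.02 0.02] w 0.646 t 35.23 q [ 0.97  0.46 -0.58  1.59  0.27  1.17  0.38]
```

```bash
python3 -m pendant '[[[-0.1,-0.3,-0.7],[0,0,0],255],[[0,0,-0.1],[0,0,0],255],[[0,0,0],[0,0,0],255],[[0,0,0],[0,0,0],255],[[0,0,0],[0,0,0],255]]' 40
python3 togo.py 0.509 -0.347 0.127 2.5
python3 - <<'E'
from h import *
c=cam("wrist"); cv2.imwrite("pics/w16.png",c["bgr"]); s=cam("scene"); crop(s,"s16",260,230,400,370,4)
P=cloud(c); o=manip.get_obs(); d=P-np.array(o["position"])
m=(abs(d[...,0])<.035)&(abs(d[...,1])<.06)&(abs(d[...,2])<.012); m[400:]=0
q=P[m]; print("lid",m.sum(),np.median(q[:,2]),(q.max(0)+q.min(0))/2,np.ptp(q,axis=0))
E
```

```text
clock: 35.85
position: [0.5107, -0.3472, 0.1303]
ee_rot: [1.0, 0.027, 0.0, 0.001]
ft_force: [-0.1, -0.3, -2.4]
grip_width: 0.647
d cm [-0.17  0.02 -0.33] rot [ 0.1  0.  -0.5] yaw 3.0 F [-0.1 -0.3 -2.4] T [-0.04 -0.02  0.02] w 0.647 t 35.85 q [ 0.97  0.47 -0.58  1.6   0.28  1.16  0.38]
lid 18976 0.13391521540750692 [ 0.51023107 -0.34700148  0.13024782] [0.06854988 0.0606313  0.02398858]
```

View pics/w16.png

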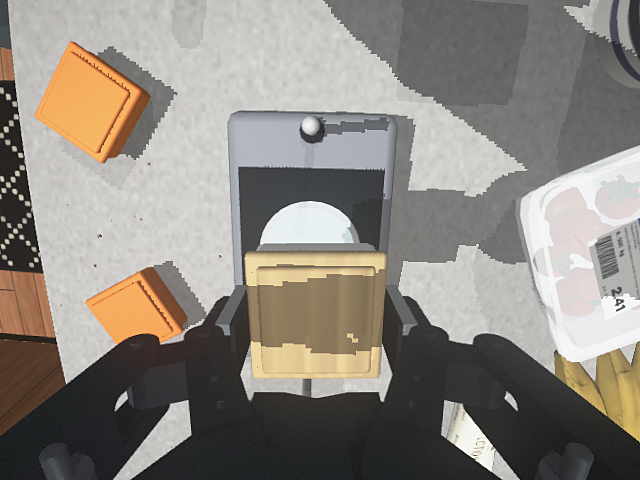

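View pics/s16.png

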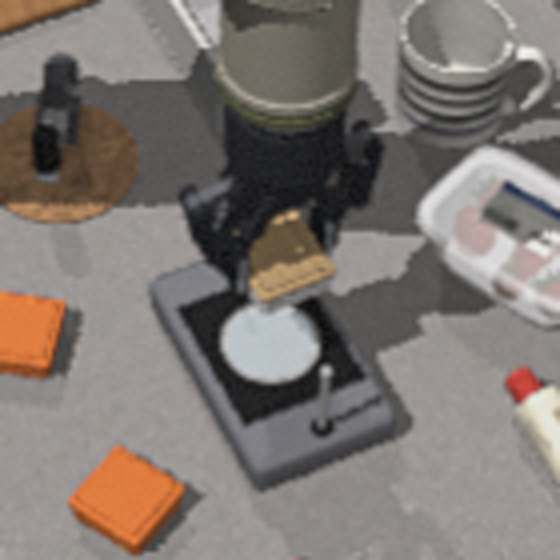

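```bash
python3 -m pendant '[[[0,0,-0.2],[0,0,0],255],[[0,0,0],[0,0,0],255],[[0,0,0],[0,0,0],255],[[0,0,0],[0,0,0],255],[[0,0,0],[0,0,0],255],[[0,0,0],[0,0,0],255],[[0,0,0],[0,0,0],255],[[0,0,0],[0,0,0],255],[[0,0,0],[0,0,0],255],[[0,0,0],[0,0,0],255],[[0,0,0],[0,0,0],255],[[0,0,0],[0,0,0],255]]' 40
python3 -m pendant '[[[0,0,0],[0,0,0],255],[[0,0,0],[0,0,0],255],[[0,0,0],[0,0,0],255],[[0,0,0],[0,0,0],255],[[0,0,0],[0,0,0],255],[[0,0,0],[0,0,0],255],[[0,0,0],[0,0,0],255],[[0,0,0],[0,0,0],255],[[0,0,0],[0,0,0],255]]' 40
python3 togo.py 0.46 0.12 0.25 3.5
python3 - <<'E'
from h import *
c=cam("wrist"); cv2.imwrite("pics/w17.png",c["bgr"])
P=cloud(c); o=manip.get_obs(); d=P-np.array(o["position"])
print("lid z",P[320,300],P[300,340])
E
```

```text
clock: 37.45
position: [0.5107, -0.3471, 0.1281]
ee_rot: [1.0, 0.027, 0.0, 0.001]
ft_force: [0.3, -0.0, -1.3]
grip_width: 0.643
clock: 38.58
position: [0.5107, -0.3471, 0.1281]
ee_rot: [1.0, 0.027, 0.0, 0.001]
ft_force: [1.0, -0.4, -1.8]
grip_width: 0.648
d cm [-5.07 46.71 12.19] rot [0.1 0.  0.5] yaw 3.0 F [ 1.  -0.4 -1.8] T [ 0.02 -0.   -0.03] w 0.648 t 38.58 q [ 0.97  0.47 -0.58  1.6   0.28  1.15  0.38]
lid z [ 0.50438315 -0.34608613  0.13155302] [ 0.51966494 -0.33610604  0.13229484]
```

```bash
python3 -m pendant '[[[0,0,3],[0,0,0],255],[[0,1,5],[0,0,0],255],[[0,4,2],[0,0,0],255],[[0,6,0],[0,0,0],255],[[0,6.2,0],[0,0,0],255],[[-0.5,6.2,0],[0,0,0],255],[[-0.5,6.2,0],[0,0,0],255],[[-0.5,6.2,0],[0,0,0],255],[[-0.5,6.2,0],[0,0,0],255],[[-0.5,6,0],[0,0,0],255],[[-0.5,4,0],[0,0,0],255],[[0,0,0],[0,0,0],255]]' 40
python3 togo.py 0.457 0.243 0.036 3.5
```

```text
clock: 40.12
position: [0.4757, 0.1827, 0.2329]
ee_rot: [1.0, 0.026, 0.004, 0.002]
ft_force: [0.2, -1.4, -2.5]
grip_width: 0.638
d cm [ -1.87   6.03 -19.69] rot [0.2 0.4 0.5] yaw 3.0 F [ 0.2 -1.4 -2.5] T [-0.03 -0.03  0.06] w 0.638 t 40.12 q [ 0.43  0.19 -0.97  1.75  0.17  1.29 -0.53]
```

```bash
python3 -m pendant '[[[-0.9,3,-2],[0.2,0.4,0.5],255],[[-0.9,3,-3],[0,0,0],255],[[0,0,-4],[0,0,0],255],[[0,0,-4],[0,0,0],255],[[0,0,-1],[0,0,0],255],[[0,0,0],[0,0,0],255]]' 40
python3 togo.py 0.457 0.243 0.036 3.5
```

```text
clock: 40.88
position: [0.4601, 0.2402, 0.0908]
ee_rot: [1.0, 0.028, 0.002, 0.001]
ft_force: [0.1, -0.4, -0.8]
grip_width: 0.644
d cm [-0.31  0.28 -5.48] rot [0.1 0.2 0.3] yaw 3.2 F [ 0.1 -0.4 -0.8] T [-0.02  0.03 -0.02] w 0.644 t 40.88 q [ 0.23  0.4  -0.93  1.88  0.38  1.04 -0.8 ]
```

```bash
python3 -m pendant '[[[-0.3,0.2,-2],[0,0.2,0.3],255],[[0,0,-1.8],[0,0,0],255],[[0,0,-0.6],[0,0,0],255],[[0,0,0],[0,0,0],255]]' 40
python3 togo.py 0.457 0.243 0.036 3.5
python3 - <<'E'
from h import *
c=cam("wrist"); cv2.imwrite("pics/w18.png",c["bgr"]); P=cloud(c); o=manip.get_obs()
print("lid",P[300,300]-np.array(o["position"]))
E
```

```text
clock: 41.38
position: [0.4587, 0.2423, 0.0463]
ee_rot: [1.0, 0.03, 0.002, 0.0]
ft_force: [0.6, -0.8, -1.6]
grip_width: 0.64
d cm [-0.17  0.07 -1.03] rot [0.  0.2 0.1] yaw 3.4 F [ 0.6 -0.8 -1.6] T [ 0.07 -0.05  0.03] w 0.64 t 41.38 q [ 0.18  0.47 -0.88  1.91  0.44  0.97 -0.85]
lid [-0.00678788  0.00993227  0.0035693 ]
```

View pics/w18.png

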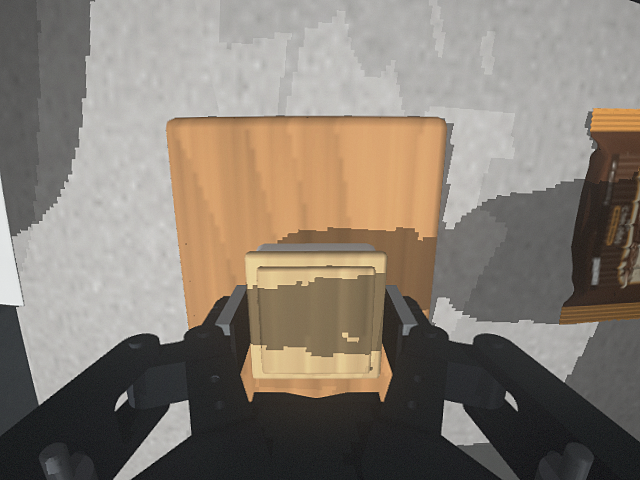

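```bash
python3 -m pendant '[[[0,0,-0.5],[0,0.2,0],255],[[0,0,-0.4],[0,0,0],255],[[0,0,0],[0,0,0],255]]' 40
python3 togo.py 0.457 0.243 0.036 3.5
```

```text
clock: 41.8
position: [0.4594, 0.2426, 0.0377]
ee_rot: [1.0, 0.03, 0.001, 0.0]
ft_force: [-0.4, -0.0, -1.9]
grip_width: 0.645
d cm [-0.24  0.04 -0.17] rot [0.  0.1 0.1] yaw 3.4 F [-0.4 -0.  -1.9] T [-0.01  0.01 -0.01] w 0.645 t 41.8 q [ 0.17  0.48 -0.88  1.91  0.46  0.95 -0.86]
```

```bash
python3 -m pendant '[[[0,0,-0.2],[0,0,0],255],[[0,0,0],[0,0,0],200],[[0,0,0],[0,0,0],100],[[0,0,0],[0,0,0],30],[[0,0,0],[0,0,0],0],[[0,0,4],[0,0,0],0],[[0,0,6],[0,0,0],0],[[0,-2,6],[0,0,0],0],[[2,-6,2],[0,0,-1],0],[[3,-6,0],[0,0,-1],0],[[3,-4,0],[0,0,0],0],[[0,0,0],[0,0,0],0]]' 40
python3 togo.py 0.6035 0.0 0.083 0.8
python3 - <<'E'
from h import *
c=cam("wrist"); cv2.imwrite("pics/w19.png",c["bgr"]); s=cam("scene"); crop(s,"s19",180,140,440,340,3)
P=cloud(c); x,y,z=P[...,0],P[...,1],P[...,2]
m=(abs(z-.087)<.003)&(x>.56)&(x<.65)&(y>-.05)&(y<.06); print("large",m.sum(),cv2.minAreaRect((P[m][:,:2]*1000).astype(np.float32)))
E
```

```text
clock: 43.3
position: [0.5389, 0.0626, 0.2213]
ee_rot: [1.0, 0.013, 0.004, 0.001]
ft_force: [-0.0, 0.4, -0.1]
grip_width: 1.002
d cm [  6.46  -6.26 -13.83] rot [ 0.1  0.4 -0.7] yaw 1.5 F [-0.   0.4 -0.1] T [ 0.02  0.05 -0.04] w 1.002 t 43.3 q [ 0.58  0.28 -0.9   1.69  0.23  1.28 -0.35]
large 4756 ((602.2025146484375, 1.0395050048828125), (71.90181732177734, 56.29961013793945), 89.52448272705078)
```

View pics/w19.png

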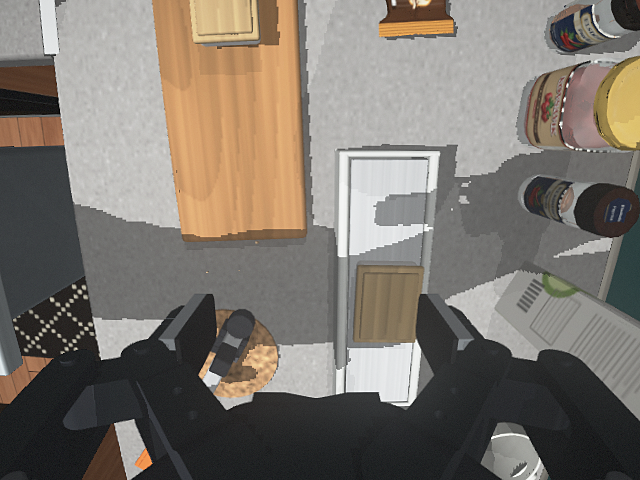

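View pics/s19.png

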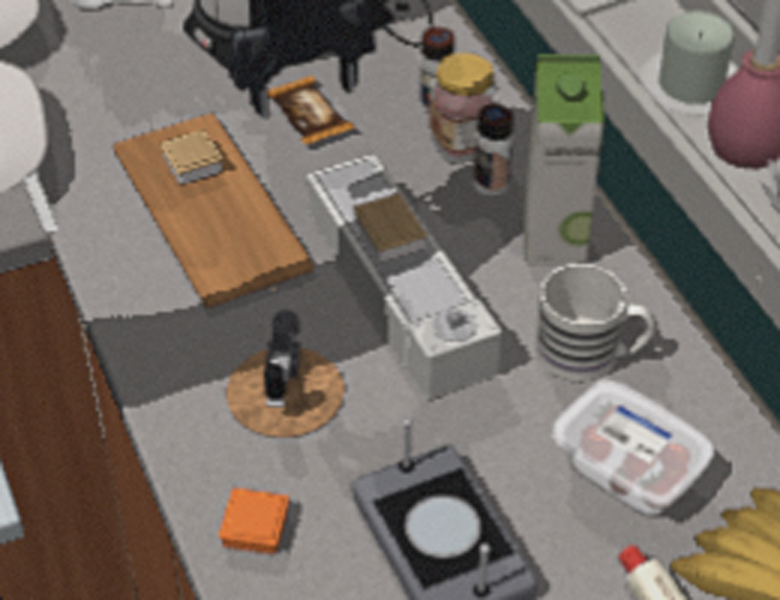

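```bash
python3 -m pendant '[[[3,-3,-1],[0.1,0.4,-1.4],0],[[3.2,-3,-3],[0,0,0],0],[[0,0,-4],[0,0,0],0],[[0,0,-1],[0,0,0],0],[[0,0,0],[0,0,0],0]]' 40
python3 togo.py 0.603 0.001 0.083 0
```

```text
clock: 44.02
position: [0.5997, 0.0143, 0.1323]
ee_rot: [1.0, 0.01, 0.002, -0.001]
ft_force: [0.1, -0.2, 0.7]
grip_width: 1.003
d cm [ 0.33 -1.33 -4.93] rot [-0.2  0.2 -1.1] yaw 1.1 F [ 0.1 -0.2  0.7] T [ 0.   -0.04  0.01] w 1.003 t 44.02 q [ 0.54  0.49 -0.81  1.64  0.38  1.17 -0.35]
```

```bash
python3 -m pendant '[[[0.3,-1.3,-1.5],[-0.2,0.2,-1],0],[[0,0,-1.6],[0,0,0],0],[[0,0,-0.5],[0,0,0],0],[[0,0,0],[0,0,0],0]]' 40
python3 togo.py 0.603 0.001 0.083 0
```

```text
clock: 44.52
position: [0.6038, 0.0013, 0.097]
ee_rot: [1.0, 0.001, 0.002, 0.001]
ft_force: [-0.6, -0.2, 0.2]
grip_width: 0.998
d cm [-0.08 -0.03 -1.4 ] rot [ 0.1  0.2 -0.1] yaw 0.1 F [-0.6 -0.2  0.2] T [ 0.03 -0.05  0.02] w 0.998 t 44.52 q [ 0.53  0.53 -0.78  1.66  0.41  1.12 -0.37]
```

```bash
python3 -m pendant '[[[0,0,-0.8],[0.1,0.2,0],0],[[0,0,-0.6],[0,0,0],0],[[0,0,0],[0,0,0],0],[[0,0,0],[0,0,0],60],[[0,0,0],[0,0,0],120],[[0,0,0],[0,0,0],200],[[0,0,0],[0,0,0],255],[[0,0,0],[0,0,0],255]]' 50
python3 togo.py 0.603 0.001 0.083 0
```

```text
clock: 45.52
position: [0.6042, 0.0017, 0.0831]
ee_rot: [1.0, 0.001, 0.001, -0.0]
ft_force: [0.2, 0.6, -0.6]
grip_width: 0.646
d cm [-0.12 -0.07 -0.01] rot [-0.   0.1 -0.1] yaw 0.1 F [ 0.2  0.6 -0.6] T [-0.    0.02 -0.04] w 0.646 t 45.52 q [ 0.52  0.55 -0.78  1.66  0.43  1.1  -0.37]
```

```bash
python3 -m pendant '[[[0,0,2],[0,0,0],255],[[0,0,4],[0,0,0],255],[[0,-1,4],[0,0,0],255],[[-1,-5,1],[0,0,0.5],255],[[-2,-6,0],[0,0,1],255],[[-2,-6,0],[0,0,1],255],[[-2,-6,0],[0,0,0],255],[[-1.5,-6,0],[0,0,0],255],[[0,-4,0],[0,0,0],255],[[0,-1,0],[0,0,0],255],[[0,0,0],[0,0,0],255]]' 50
python3 togo.py 0.509 -0.347 0.126 2.5
```

```text
clock: 46.9
position: [0.5168, -0.3517, 0.2123]
ee_rot: [1.0, 0.026, 0.006, 0.002]
ft_force: [-0.2, -0.4, -0.9]
grip_width: 0.642
d cm [-0.78  0.47 -8.63] rot [ 0.2  0.7 -0.5] yaw 3.0 F [-0.2 -0.4 -0.9] T [0.03 0.01 0.01] w 0.642 t 46.9 q [ 1.07  0.44 -0.72  1.49  0.29  1.31  0.38]
```

```bash
python3 -m pendant '[[[-0.7,0.5,-1],[0.2,0.7,-0.3],255],[[0,0,-3],[0,0,0],255],[[0,0,-2.5],[0,0,0],255],[[0,0,-0.5],[0,0,0],255],[[0,0,0],[0,0,0],255]]' 50
python3 togo.py 0.509 -0.347 0.126 2.5
python3 - <<'E'
from h import *
c=cam("wrist"); cv2.imwrite("pics/w20.png",c["bgr"]); P=cloud(c); o=manip.get_obs()
print("lid",P[300,300]-np.array(o["position"]))
E
```

```text
clock: 47.52
position: [0.511, -0.3372, 0.1414]
ee_rot: [1.0, 0.029, -0.0, -0.001]
ft_force: [-0.1, 0.5, -1.2]
grip_width: 0.644
d cm [-0.2  -0.98 -1.54] rot [-0.1 -0.  -0.8] yaw 3.3 F [-0.1  0.5 -1.2] T [ 0.05 -0.02 -0.02] w 0.644 t 47.52 q [ 1.06  0.48 -0.71  1.59  0.33  1.19  0.34]
lid [-0.00678054  0.01067585  0.00493576]
```

View pics/w20.png

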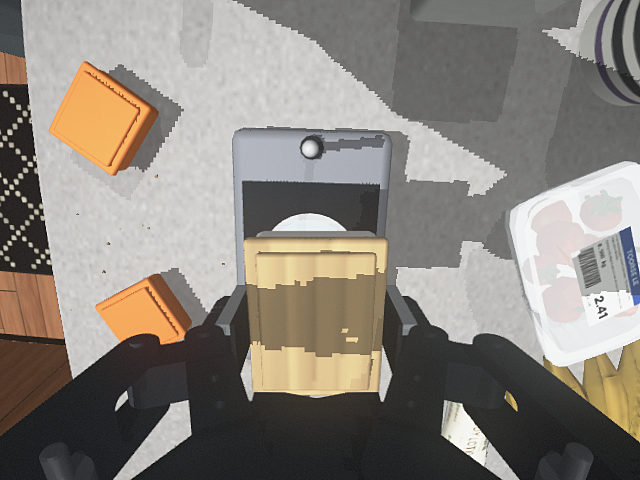

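```bash
python3 -m pendant '[[[-0.2,-0.9,-0.6],[0,0,-0.5],255],[[0,-0.1,-0.7],[0,0,0],255],[[0,0,-0.2],[0,0,0],255],[[0,0,0],[0,0,0],255],[[0,0,0],[0,0,0],255],[[0,0,0],[0,0,0],255]]' 50
python3 togo.py 0.509 -0.347 0.126 2.5
```

```text
clock: 48.32
position: [0.5097, -0.3485, 0.1276]
ee_rot: [1.0, 0.024, 0.001, -0.0]
ft_force: [0.3, -0.8, -2.4]
grip_width: 0.642
d cm [-0.07  0.15 -0.16] rot [-0.   0.1 -0.2] yaw 2.7 F [ 0.3 -0.8 -2.4] T [0.05 0.   0.  ] w 0.642 t 48.33 q [ 1.06  0.5  -0.7   1.6   0.34  1.17  0.34]
```

```bash
python3 -m pendant '[[[0,0,0],[0,0,0],255],[[0,0,0],[0,0,0],255],[[0,0,0],[0,0,0],255],[[0,0,0],[0,0,0],255],[[0,0,0],[0,0,0],255],[[0,0,0],[0,0,0],255],[[0,0,0],[0,0,0],255],[[0,0,0],[0,0,0],255],[[0,0,0],[0,0,0],255],[[0,0,0],[0,0,0],255],[[0,0,0],[0,0,0],255],[[0,0,0],[0,0,0],255]]' 50
python3 -m pendant '[[[0,0,0],[0,0,0],255],[[0,0,0],[0,0,0],255],[[0,0,0],[0,0,0],255],[[0,0,0],[0,0,0],255],[[0,0,0],[0,0,0],255],[[0,0,0],[0,0,0],255]]' 50
python3 - <<'E'
from h import *
c=cam("wrist"); cv2.imwrite("pics/w21.png",c["bgr"]); P=cloud(c); o=manip.get_obs()
print("lid",P[300,300],P[300,300]-np.array(o["position"]))
E
python3 togo.py 0.464 0.133 0.035 3.5
```

```text
clock: 49.82
position: [0.5099, -0.3485, 0.1278]
ee_rot: [1.0, 0.024, 0.001, -0.0]
ft_force: [0.8, -0.0, -0.7]
grip_width: 0.64
clock: 50.58
position: [0.5099, -0.3485, 0.1278]
ee_rot: [1.0, 0.024, 0.001, -0.0]
ft_force: [-0.1, -0.1, -1.7]
grip_width: 0.644
lid [ 0.50334912 -0.33726807  0.13404446] [-0.00653779  0.01117691  0.00620828]
d cm [-4.59 48.14 -9.28] rot [-0.   0.1  0.7] yaw 2.8 F [-0.1 -1.  -2.2] T [ 0.05  0.   -0.03] w 0.642 t 50.62 q [ 1.06  0.5  -0.7   1.6   0.34  1.17  0.34]
```

Held over 2 s with the underside at about 0.107. Next, the board.

```bash
python3 -m pendant '[[[0,0,3],[0,0,0],255],[[0,1,5],[0,0,0],255],[[0,4,2],[0,0,0],255],[[0,6,0],[0,0,0],255],[[0,6.2,0],[0,0,0],255],[[-0.5,6.2,0],[0,0,0],255],[[-0.5,6.2,0],[0,0,0],255],[[-0.5,6.2,0],[0,0,0],255],[[-1,6.2,0],[0,0,0],255],[[-1,3,0],[0,0,0],255],[[0,0,0],[0,0,0],255]]' 50
python3 togo.py 0.464 0.133 0.036 3.5
```

```text
clock: 52.0
position: [0.4709, 0.1087, 0.2319]
ee_rot: [1.0, 0.024, 0.004, 0.001]
ft_force: [-0.8, -0.8, -0.9]
grip_width: 0.639
d cm [ -0.69   2.43 -19.59] rot [0.1 0.5 0.7] yaw 2.8 F [-0.8 -0.8 -0.9] T [-0.02 -0.03  0.03] w 0.639 t 52.0 q [ 0.67  0.12 -1.04  1.81  0.11  1.27 -0.35]
```

```bash
python3 -m pendant '[[[-0.6,2,-2],[0.1,0.5,0.6],255],[[0,0.2,-4],[0,0,0],255],[[0,0,-5],[0,0,0],255],[[0,0,-4],[0,0,0],255],[[0,0,-1],[0,0,0],255],[[0,0,0],[0,0,0],255]]' 50
python3 togo.py 0.464 0.133 0.036 3.5
```

```text
clock: 52.75
position: [0.4679, 0.1263, 0.0692]
ee_rot: [1.0, 0.026, 0.002, 0.001]
ft_force: [0.5, 0.3, -0.4]
grip_width: 0.647
d cm [-0.39  0.67 -3.32] rot [0.1 0.2 0.5] yaw 3.0 F [ 0.5  0.3 -0.4] T [-0.01  0.01  0.02] w 0.647 t 52.75 q [ 0.5   0.37 -0.97  1.98  0.37  0.98 -0.6 ]
```

```bash
python3 -m pendant '[[[-0.3,0.7,-1],[0.1,0.2,0.5],255],[[0,0,-1],[0,0,0],255],[[0,0,-0.4],[0,0,0],255],[[0,0,0],[0,0,0],255]]' 50
python3 togo.py 0.464 0.133 0.036 3.5
python3 - <<'E'
from h import *
c=cam("wrist"); cv2.imwrite("pics/w22.png",c["bgr"]); P=cloud(c); o=manip.get_obs()
print("lid",P[300,300],P[300,300]-np.array(o["position"]))
E
```

```text
clock: 53.25
position: [0.4671, 0.1337, 0.0468]
ee_rot: [1.0, 0.03, 0.002, 0.0]
ft_force: [0.0, -0.5, -1.0]
grip_width: 0.647
d cm [-0.31 -0.07 -1.08] rot [0.  0.3 0. ] yaw 3.5 F [ 0.  -0.5 -1. ] T [ 0.04 -0.02 -0.02] w 0.647 t 53.25 q [ 0.46  0.41 -0.94  1.99  0.42  0.94 -0.64]
lid [0.4603639  0.14363145 0.05044063] [-0.00679204  0.00989777  0.00352752]
```

View pics/w22.png

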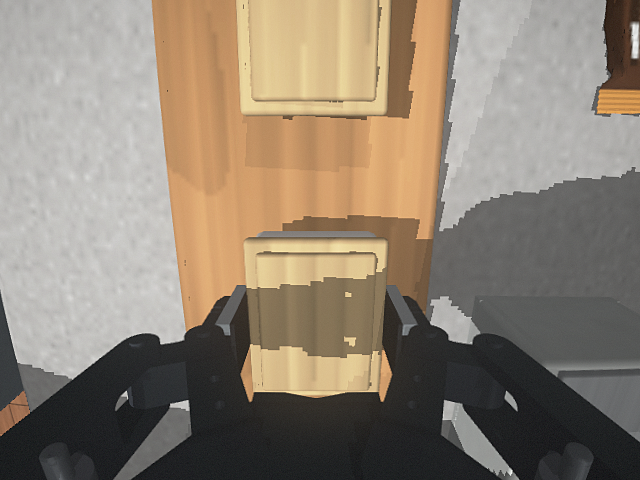

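```bash
python3 -m pendant '[[[-0.1,0,-0.5],[0,0.3,0],255],[[0,0,-0.35],[0,0,0],255],[[0,0,-0.2],[0,0,0],255]]' 50
python3 togo.py 0.464 0.133 0.036 3.5
```

```text
clock: 53.68
position: [0.4665, 0.1336, 0.0362]
ee_rot: [1.0, 0.03, 0.0, 0.0]
ft_force: [-0.3, -0.4, -1.0]
grip_width: 0.641
d cm [-0.25 -0.06 -0.02] rot [0. 0. 0.] yaw 3.5 F [-0.3 -0.4 -1. ] T [-0.02 -0.02  0.01] w 0.641 t 53.67 q [ 0.45  0.43 -0.93  2.    0.44  0.92 -0.65]
```

```bash
python3 -m pendant '[[[0,0,-0.1],[0,0,0],255],[[0,0,0],[0,0,0],200],[[0,0,0],[0,0,0],100],[[0,0,0],[0,0,0],30],[[0,0,0],[0,0,0],0],[[0,0,4],[0,0,0],0],[[0,0,6],[0,0,0],0],[[0,-2,6],[0,0,0],0],[[0.5,-5,2],[0,0,0],0],[[0.5,-6,0],[0,0,0],0],[[0,-4,0],[0,0,0],0],[[0,0,0],[0,0,0],0]]' 40
python3 togo.py 0.46 -0.15 0.24 3.5
python3 - <<'E'
from h import *
c=cam("wrist"); cv2.imwrite("pics/w23.png",c["bgr"]); s=cam("scene"); crop(s,"s23",180,140,440,340,3)
P=cloud(c); x,y,z=P[...,0],P[...,1],P[...,2]
for nm,(zt,lo,hi) in dict(med=(.040,.19,.3),lar=(.040,.08,.19)).items():
    m=(abs(z-zt)<.004)&(x>.4)&(x<.53)&(y>lo)&(y<hi); print(nm,m.sum(),np.median(z[m]),cv2.minAreaRect((P[m][:,:2]*1000).astype(np.float32)))
E
```

```text
clock: 55.18
position: [0.4758, -0.0404, 0.2213]
ee_rot: [0.999, 0.032, 0.002, 0.001]
ft_force: [0.2, 0.4, -0.1]
grip_width: 1.001
d cm [ -1.58 -10.96   1.87] rot [ 0.1  0.2 -0.1] yaw 3.6 F [ 0.2  0.4 -0.1] T [0.03 0.   0.03] w 1.001 t 55.17 q [ 0.93  0.1  -0.97  1.84  0.09  1.25 -0.01]
med 0 nan ((0.0, 0.0), (0.0, 0.0), 0.0)
lar 4048 0.03968121372373623 ((467.388427734375, 119.63703918457031), (56.22792434692383, 46.237972259521484), 3.722979784011841)
  return _methods._mean(a, axis=axis, dtype=dtype,
  ret = ret.dtype.type(ret / rcount)
```

View pics/w23.png

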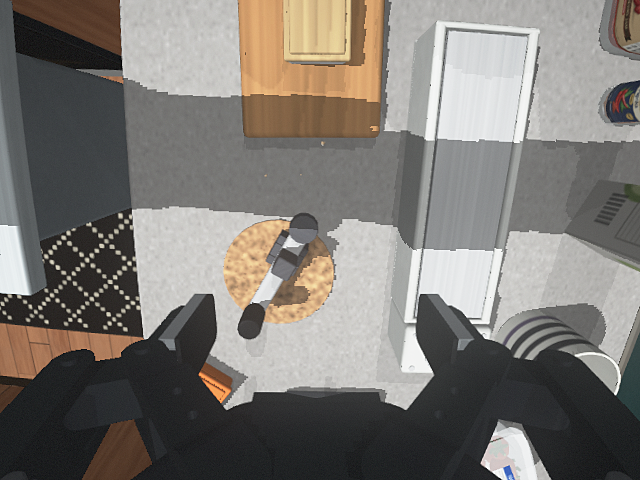

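View pics/s23.png

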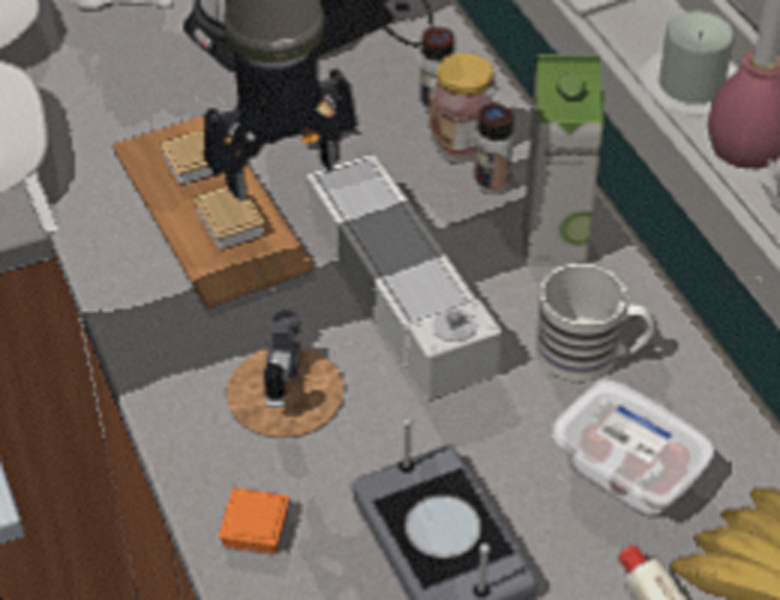

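Run:
```python
from h import *
c=cam("wrist"); P=cloud(c); x,y,z=P[...,0],P[...,1],P[...,2]
for n,(lo,hi) in dict(knob=(.069,.076),boss=(.062,.0675),cw=(.037,.043)).items():
    m=(z>lo)&(z<hi)&(x>.36)&(x<.52)&(y>-.22)&(y<-.02); m[340:]=0
    k,l,s,ce=cv2.connectedComponentsWithStats(m.astype(np.uint8))
    for i in range(1,k):
        if s[i,4]>60: q=P[l==i]; print(n,s[i,4],q.mean(0).round(4))
hsv=cv2.cvtColor(c["bgr"],cv2.COLOR_BGR2HSV)
m=((z<.012)&(hsv[...,1]>60)&(hsv[...,0]<25)&(x<.52)&(x>.36)&(y<-.03)&(y>-.19)).astype(np.uint8); m[335:]=0
cn=np.concatenate([k[:,0] for k in cv2.findContours(m,0,1)[0] if cv2.contourArea(k)>200]); h=cv2.convexHull(cn)[:,0]
print("mat",cv2.fitEllipse((onplane(c,h,.004)[:,:2]*1000).astype(np.float32)))
t=cam("top"); P=cloud(t); z=P[...,2]; x=P[...,0];y=P[...,1]
crop(t,"t23",100,130,500,360,2)
m=(abs(z-.040)<.006)&(x>.39)&(x<.53)&(y>.03)&(y<.32); k,l,s,ce=cv2.connectedComponentsWithStats(m.astype(np.uint8))
for i in range(1,k):
    if s[i,4]>80: q=P[l==i]; print(s[i].tolist(),np.median(q[:,2]).round(4),cv2.minAreaRect((q[:,:2]*1000).astype(np.float32)))
```

```text
knob 358 [ 0.4211 -0.1356  0.0723]
boss 389 [ 0.4496 -0.0787  0.0655]
boss 73 [ 0.423  -0.13    0.0646]
cw 649 [ 0.4647 -0.0486  0.0396]
mat ((440.0802307128906, -108.94169616699219), (118.98216247558594, 119.28036499023438), 24.772342681884766)
[192, 290, 11, 24, 175] 0.0392 ((467.8786926269531, 157.90367126464844), (56.43797302246094, 21.97493553161621), 7.712890625)
[148, 293, 25, 26, 593] 0.04 ((462.7768249511719, 242.9000244140625), (56.14930725097656, 58.167659759521484), 2.661440372467041)
```

View pics/t23.png

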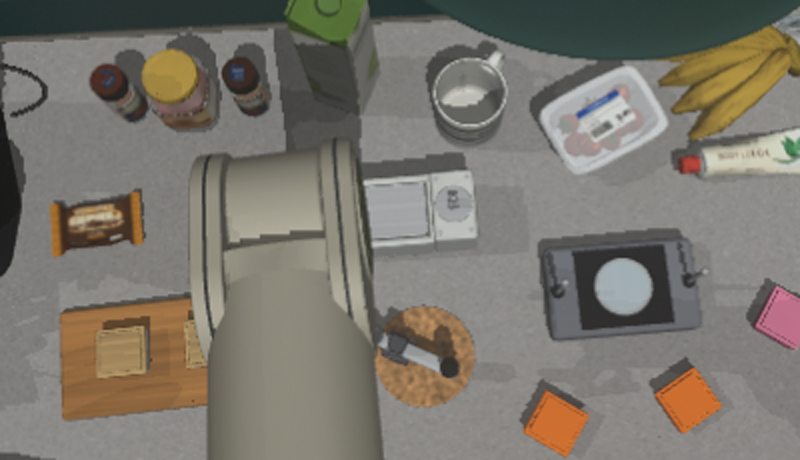

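Run:
```python
from h import *
c=manip.camera("wrist"); 
def pose(p,q):
    T=np.eye(4);T[:3,:3]=R.from_quat(q).as_matrix();T[:3,3]=p;T=T@np.array(c["hand_eye"]);d=dict(c);d["Rm"]=T[:3,:3];d["o"]=T[:3,3];return d
w=pose([.5626,-.1074,.254],[1,.018,.002,.002]); print("w14 boss",onplane(w,[[197,184]],.066),"knob",onplane(w,[[170,242]],.073))
w=pose([.5389,.0626,.2213],[1,.013,.004,.001]); print("w19 cw",onplane(w,[[238,325]],.040))
```

```text
w14 boss [[ 0.45282045 -0.07783874  0.066     ]] knob [[ 0.42609387 -0.13240541  0.073     ]]
w19 cw [[ 0.46419029 -0.04684663  0.04      ]]
```

```bash
python3 -m pendant '[[[0,-3,2],[0,0,0],0],[[0,-5,1],[0,0,0],0],[[0,-6,0],[0,0,0],0],[[0,-6,0],[0,0,0],0],[[0,-6,0],[0,0,0],0],[[0,-4,0],[0,0,0],0],[[0,0,0],[0,0,0],0],[[0,0,0],[0,0,0],0]]' 40
python3 - <<'E'
from h import *
t=cam("top"); P=cloud(t); z=P[...,2]; x=P[...,0];y=P[...,1]
crop(t,"t24",100,130,500,360,2)
m=(abs(z-.040)<.006)&(x>.39)&(x<.53)&(y>.03)&(y<.32); k,l,s,ce=cv2.connectedComponentsWithStats(m.astype(np.uint8))
for i in range(1,k):
    if s[i,4]>80: q=P[l==i]; print(s[i].tolist(),np.median(q[:,2]).round(4),cv2.minAreaRect((q[:,:2]*1000).astype(np.float32)))
sc=cam("scene"); crop(sc,"s24",180,140,440,340,3)
for n,c in (("top",t),("scene",sc)):
    P=cloud(c); z=P[...,2]
    m=(z>.069)&(z<.078)&(abs(P[...,0]-.42)<.05)&(abs(P[...,1]+.13)<.05); print(n,"knob",m.sum(),np.median(P[m],0).round(4) if m.any() else None)
    m=(z>.061)&(z<.0685)&(abs(P[...,0]-.45)<.02)&(abs(P[...,1]+.08)<.02); print(n,"boss",m.sum(),np.median(P[m],0).round(4) if m.any() else None)
E
```

```text
clock: 56.42
position: [0.4787, -0.3336, 0.252]
ee_rot: [0.999, 0.046, 0.003, 0.0]
ft_force: [0.4, 0.6, -0.3]
grip_width: 1.002
[192, 287, 32, 27, 741] 0.0401 ((469.3422546386719, 132.439453125), (56.90486526489258, 72.8967056274414), 2.9486770629882812)
[148, 293, 26, 26, 591] 0.0399 ((462.67315673828125, 242.54183959960938), (55.97909164428711, 58.142494201660156), 2.9179880619049072)
top knob 79 [ 0.4246 -0.1374  0.073 ]
top boss 54 [ 0.4534 -0.08    0.0659]
scene knob 33 [ 0.421  -0.1406  0.0709]
scene boss 25 [ 0.4484 -0.0864  0.065 ]
```

View pics/t24.png

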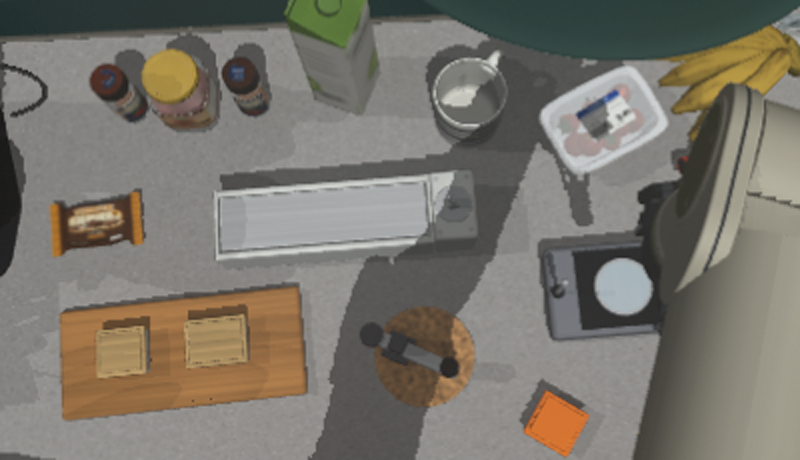

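View pics/s24.png

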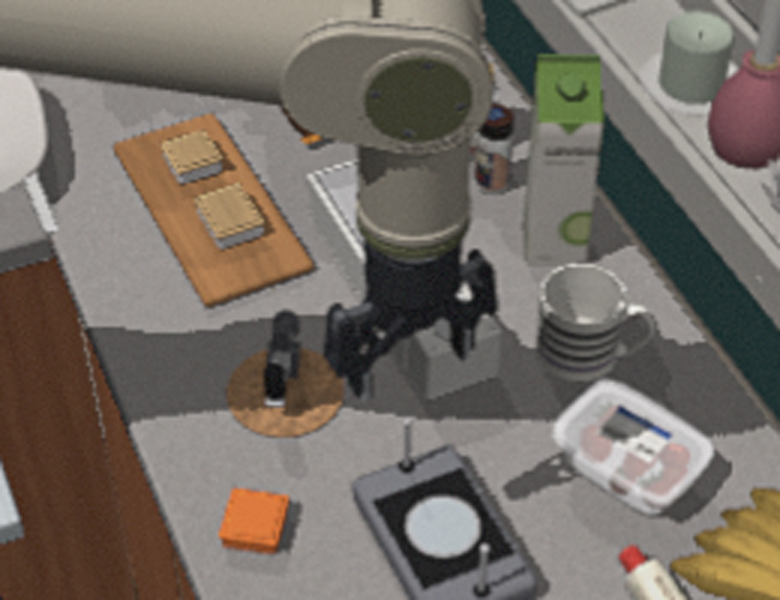

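```bash
python3 -c "
from workcell import manip; print(manip.hand_in())"
```

```text
the job is handed in; nothing more can be done
None
```

I handed the job in at about 56 s. My checks show every step done, though no verdict was reported. The weakest point is the crank, which stands off-centre on its mat.

- **Lift:** I stood the crank on the shaft and wound it about 1,110° clockwise by the knob. With the crank off, the shaft's flats lined up with the lift again and the plate was level with the rim (both about 62 mm). That confirms the lift is fully up.
- **Stop:** The crank turned about 30° further at the knob than the stop should allow. It turned another 16° when I tested it by the boss, at a torque of about 0.7 N m. The shaft was square to the lift afterwards, so I put this down to twist in the socket.
- **Dishes:** Only two were there, the medium (56 x 58 mm) and the large (56 x 72 mm); the small dish's place was empty. I held each for over 2 s within a few mm of the viewing point, undersides at about 106–108 mm against the 105 mm wanted, medium first.
- **Board:** Both dishes lie flat and side by side on the board, with lid tops at 40 mm, as expected for its 14 mm plus the dish's 26 mm.
- **Crank:** It slipped about 9 mm in the grip on the way back to the mat. Setting it down then pushed the wrist force to about 60 N (the limit is 120 N). I set it down near the mat's centre, but a second later it was about 30 mm away, probably from the announced knock. It stands upright, measured 25–33 mm off centre by the three cameras against the 45 mm limit, and I left it there.
- **Jars and packs:** I saw no sign in the pictures that any had moved, but I did not measure them. The arm ended clear of everything.

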